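# Load brass rods into the V-block drill jig

## Task

Load the drill jig: swing its latch open, lift the drill plate straight up and level until it is clear of both pins, and lay it flat on the black rubber mat. Then lay every loose brass rod into a V-groove of its own, seated in both V-blocks and centred lengthways, put the drill plate back down over the pins fully home, and swing the latch shut over it. Leave the dropper bottle, the dapping block and the polish pot where they stand.

Things in the scene. Friction and masses are not known exactly. Their poses are not given: they have to be found in the camera images.
- jig: fixed steel drill jig: base 86 (its x) x 216 (its y) x 10 mm, two V-blocks with three V-grooves each, two upright pins, a latch on a blue post at its -y end. Origin on the bench, midway between the V-blocks and between the pins; z up. The base reaches from y = -122 to +94 mm
- vblocks (a point): middle of the 46 mm wide open gap between the two V-blocks, on top of the base (10 mm above the bench); fingers can go down into it. The V-blocks stand at jig x = -28 and +28 mm, each 10 mm thick in x, 116 mm long in y, top 49 mm above the bench. Their 90-degree grooves run along the jig's x at y = -38, 0, +38 mm, 15 mm deep, 30 mm wide at the top; a rod lies across both blocks
- pin_1 (a point): tip of the pin at jig x = 0, y = -80 mm, 74 mm above the bench. The pin is 8 mm thick, its last 6 mm tapered, and rises 18 mm above its shoulder, a bar 34 (x) x 14 (y) x 8 mm on a 14 mm thick post (top of the shoulder 56 mm above the bench)
- pin_2 (a point): tip of the same kind of pin at jig x = 0, y = +80 mm
- groove_1 (a point): where the axis of a rod at rest in the groove at jig y = -38 mm passes midway between the V-blocks, 45.3 mm above the bench; x along the groove. A rod that is centred lengthways has its middle here
- groove_2 (a point): the same for the groove at jig y = 0
- groove_3 (a point): the same for the groove at jig y = +38 mm
- plate_seat (a point): where the origin of the fully seated drill plate lies: midway between the pin shoulders, 56 mm above the bench, axes as the jig's
- latch (a joint): hinge angle of the steel latch about the upright blue post at the jig's -y end, rad: 0 = shut, its arm pointing along the jig's +y over the end of the drill plate; it grows clockwise seen from above; at 1.57 the arm points along the jig's +x, clear of the plate; stop at 1.9. It stays where it is left (about 1.5 N at the knob moves it)
- latch_pivot (a point): point on the latch's axis at the underside of its arm, 66 mm above the bench, at jig x = +18, y = -106 mm; fixed to the jig. The arm is 14 mm wide and 7 mm thick and reaches 44 mm from the axis
- latch_knob (a point): point on the red upright knob on the latch arm, 34 mm from the latch's axis; knob 13 mm thick, from 73 to 109 mm above the bench; the point is 93 mm above the bench
- drill_plate: aluminium drill plate, 50 (x) x 180 (y) x 8 mm, 0.28 kg, two 12 mm holes at x = 0, y = -80 and +80 mm for the pins, three pairs of dark bushes, a black grip bar on top. Origin at the centre of its underside, z up. It starts on the pins, resting on their shoulders; turned half round it fits as well. When home it clears seated rods by 2.7 mm
- plate_grip (a point): middle of the grip bar of the drill plate, 26 mm above the plate's underside; the bar is 16 mm thick (plate's x), 50 mm long (plate's y) and 30 mm high, its top 38 mm above the plate's underside
- rest_mat: fixed black rubber mat for the plate, 62 (its x) x 190 (its y) x 4 mm, between the robot and the jig; origin at the centre of its underside
- rod_a: brass rod A, a cylinder 16 mm in diameter, 70 mm long, 0.12 kg, lying on the bench between mat and jig; may be absent. Its x runs along the rod; it stays put when laid down but can roll when knocked, so use its middle point
- rod_b: brass rod B, a cylinder 16 mm in diameter, 70 mm long, 0.12 kg, lying on the bench between mat and jig; may be absent. Its x runs along the rod; it stays put when laid down but can roll when knocked, so use its middle point
- rod_c: brass rod C, a cylinder 16 mm in diameter, 70 mm long, 0.12 kg, lying on the bench between mat and jig; may be absent. Its x runs along the rod; it stays put when laid down but can roll when knocked, so use its middle point
- rod_a_mid (a point): middle of brass rod A on its axis, 8 mm above the surface it lies on
- rod_b_mid (a point): middle of brass rod B on its axis, 8 mm above the surface it lies on
- rod_c_mid (a point): middle of brass rod C on its axis, 8 mm above the surface it lies on
- flux_dropper: amber dropper bottle, 33 mm wide, 102 mm tall, upright; leave alone; origin at the centre of its underside
- dapping_block: brass-coloured cube with round hollows, 50 mm; leave alone; origin at the centre of its underside
- polish_pot: round pot with a red lid, 58 mm across, 50 mm high; leave alone; origin at the centre of its underside

How it is judged:
By the outcome, as a careful person would: the job done as asked, in the order asked, and still so for the second after the job is handed in, with the robot touching nothing.
Of rod_a, rod_b, rod_c only 2 to 3 are there at a start; the rules pass over those that are not, and their reading is None.
At some moment in a run one of rod_a may be knocked a few centimetres aside while the robot is not near it.
Once in a run the grip may slacken for a moment while it holds something.
It also fails if it takes over 210 s, if anything falls off the work surface, if the arm or the gripper's body presses on something with over 40 N, if the wrist force passes 120 N, or if a joint passes its speed limit or range.

## Robot

A 7-joint arm with a two-finger parallel gripper is mounted at the origin on the work surface; the furniture and walls round the work are solid. World frame = base frame: x ahead of the robot, y to its left, z up, the work surface at z = 0. Lengths are in mm, angles in rad, forces in N, time in s.
With the tool pointing down it reaches from about 400 to 900 mm from the base axis. Payload 5.5 kg.
Tool frame: the origin (TCP) lies midway between the tips of the shut fingers; the grasp point (between the pads) lies 19 mm behind it; z points along the fingers, y is the line along which they close (so a half turn about z gives the same grasp; the last joint's range is limited). The gripper opens to 92 mm and grips with 3 to 60 N. Pads are 19 mm wide; open, the fingers measure 130 mm over their backs; the gripper's body (75 mm by 190 mm) begins 47 mm behind the grasp point.
Start: joints at [1.406, 0.501, -0.427, 1.55, 0.221, 1.138, -0.21], TCP at [269.699, -591.408, 194.029] pointing down, gripper open.
Joint ranges: [-2.88, 2.88], [-0.31, 2.03], [-1.54, 1.56], [0.2, 2.42], [-1.41, 4.55], [0.19, 2.02], [-2.57, 2.57]. Speed limits (rad/s): [2.57, 2.57, 3.14, 3.14, 3.14, 3.14, 3.14].

## Interface

Orientations are given as a unit quaternion [x, y, z, w].
In Python, from plant import state, viewer, job gives the robot as it stands.
- The arm moves only by the tool drive_tool, never from a script. Its argument "deltas" is a list of rows, each a list of 4 numbers: the shift along the tool's x, y, z in mm, then the turn about the tool's z in rad. In form: [[dx, dy, dz, spin], ...]. A call has 1 to 12 rows; each row shifts and turns the commanded pose from where the row before left it, along the tool's axes as they then stand; what a row does not reach is not made up. A row lasts 1/12 s, in which the tool goes at most 41.7 mm and 7.16 degrees, less where a joint would pass 70% of its speed; a pose out of reach is approached as far as the arm can. A call is refused whole if a number of a shift passes 41.7 or a number of a turn 0.125, either way. A call with a gripper value outside its range is refused whole. "jaw" is the closure, from -1 (fully open) to 1 (shut), set as the call begins (left out, the last holds). The fingers move at their own pace and stop on an object; "grip_force" is the grip in N (left out, the last holds). Time passes only in rows, so rows that do not move let the fingers close. It gives the time, the measured TCP pose, the force, the opening and the grip force at its end, in the units of the state.
- state(): the state, without advancing time (a new reading comes with each control period).
- viewer.camera(name): name is "scene" or "side" or "wrist"; returns a dict with "pixels" (420x560x3 uint8, blue, green, red), "mtx" (3x3 intrinsics, pixels), "R" (3x3) and "t" (3): a world point X has camera coordinates R X + t; the wrist camera has in their place "tool_from_camera" (4x4, takes a point from camera to tool coordinates, whose origin is the TCP and whose axes are the flange's). Camera axes: x right, y down, z forward; pixel columns grow to the right and rows downward; lengths in mm; the calibration is good to about 2 mm. A picture is of the moment at which its call begins: read the wrist's pose just before it. There is no depth.
- job.close_job(): hands the job in; it is judged then, once.
The state is a dict: "time_s": time; "joint_pos": joint angles; "qvel": joint speeds; "effort": joint torques, N m; "tcp_pos": TCP position; "orientation": TCP orientation; "wrist_force": force on the tool from outside, world axes, zero at the start; "moment": the same for the moment, N m; "finger_gap": finger opening in mm; "grasp_force": force on a finger pad.
Only numpy, scipy, OpenCV 4.12 (cv2) and the standard library are available. Lean on these libraries where they do the work, as an engineer would, in place of code of your own. Each camera call takes 0.05 s, during which the arm holds its last target. There are 200 camera calls.

## Working session

There is one attempt and no reset: what is moved stays moved. The work goes in short steps, Python scripts to look and compute and a tool call to move; the robot and the scene stay as the last step left them, time stands still between calls to the robot, and variables do not carry over. Pictures are saved under pics/ and viewed, at most 14 in all, crops included, and the job is handed in when it is done.

Besides the shell and the picture viewer there is one more tool, called by a JSON object that holds its "name" and its "arguments", one argument or row to a line. drive_tool: Moves the arm, as the interface text tells. Its arguments: {"type":"object","properties":{"deltas":{"type":"array","items":{"type":"array","items":{"type":"number"}}},"jaw":{"type":"number"},"grip_force":{"type":"number"}},"required":["deltas"]}

```bash
mkdir -p pics; ls
python3 - <<'E'
from plant import state, viewer, job
import cv2,numpy as np
s=state(); print(s)
for n in ("scene","side"):
    c=viewer.camera(n); cv2.imwrite(f"pics/{n}0.png",c["pixels"]); print(n,c["mtx"],c["R"],c["t"])
s=viewer.camera("wrist"); print(s["mtx"],s["tool_from_camera"])
E
```

```text
pics
{'time_s': 0.0, 'joint_pos': array([ 1.40618893,  0.50185267, -0.42680405,  1.55143282,  0.2208203 ,
        1.13828636, -0.21030338]), 'qvel': array([-1.30026592e-06,  1.91449474e-03,  1.26152394e-03,  1.98931335e-04,
        6.32306697e-04, -2.98744320e-04, -8.53878854e-04]), 'effort': array([ 1.75047637e-05, -5.66605246e+01, -5.81594735e+00, -2.79122150e+01,
       -6.84986031e-02,  3.05466482e-02,  1.22745196e-04]), 'tcp_pos': array([ 269.3225765 , -590.75429086,  192.98366839]), 'orientation': array([ 9.77202049e-01,  2.12309292e-01, -1.74046839e-04, -9.42687248e-04]), 'wrist_force': array([-0.19607833, -0.19665383, -0.80591895]), 'moment': array([-0.02098424,  0.00117276,  0.06129396]), 'grasp_force': 0.0, 'finger_gap': 91.84413864472302}
scene [[435.56509222   0.         283.32131902]
 [  0.         435.56509222 208.59787184]
 [  0.           0.           1.        ]] [[ 0.50709492 -0.86177634  0.01401028]
 [-0.44751184 -0.27715217 -0.85024692]
 [ 0.73660566  0.42488613 -0.52619757]] [-549.23123149  200.08952685  712.86256016]
side [[518.60813975   0.         274.83739754]
 [  0.         518.60813975 216.53757175]
 [  0.           0.           1.        ]] [[-0.99891192  0.04358879  0.01658278]
 [ 0.01602247  0.65468924 -0.75572831]
 [-0.04379786 -0.75464032 -0.65467529]] [452.6204925  285.54185493 854.20678713]
[[361.56767126   0.         281.27376529]
 [  0.         361.56767126 210.66850456]
 [  0.           0.           1.        ]] [[ 6.80049128e-05 -9.51191838e-01 -3.08600198e-01  8.27929120e+01]
 [ 9.99999951e-01 -2.96409373e-05  3.11727367e-04  8.61190544e-01]
 [-3.05659726e-04 -3.08600204e-01  9.51191790e-01 -1.90317848e+02]
 [ 0.00000000e+00  0.00000000e+00  0.00000000e+00  1.00000000e+00]]
```

View pics/scene0.png

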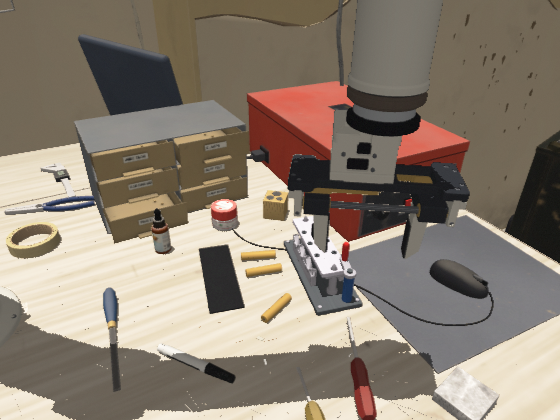

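View pics/side0.png

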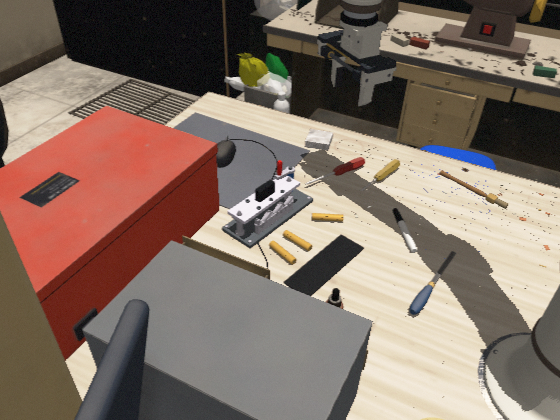

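The scene view shows the jig around (320,265), the mat at (220,278) and three rods at (259,256), (264,270) and (276,306). The side view shows the jig at (265,210), the knob at (279,167), and the same three rods.

```bash
cat > h.py <<'E'
from plant import state, viewer, job
import cv2,numpy as np
from scipy.spatial.transform import Rotation as Ro
def look(n):
    s=state(); c=viewer.camera(n); K=c["mtx"]
    if n=="wrist":
        T=np.array(c["tool_from_camera"]); Rt=Ro.from_quat(s["orientation"]).as_matrix()
        A=Rt@T[:3,:3]; o=Rt@T[:3,3]+s["tcp_pos"]
    else:
        A=np.array(c["R"]).T; o=-A@np.array(c["t"])
    return c["pixels"],np.array(K),A,o
def cast(p,v,z):
    _,K,A,o=v
    d=A@np.linalg.inv(K)@np.array([p[0],p[1],1.0]); return o+d*(z-o[2])/d[2]
def proj(X,v):
    _,K,A,o=v
    q=K@(A.T@(np.asarray(X,float)-o)); return q[:2]/q[2]
def cross(p,v,q,w):
    "nearest point of two rays, with gap"
    d=[];oo=[]
    for a,b in((p,v),(q,w)):
        u=b[2]@np.linalg.inv(b[1])@np.array([a[0],a[1],1.]);d.append(u/np.linalg.norm(u));oo.append(b[3])
    M=sum(np.eye(3)-np.outer(u,u) for u in d); b=sum((np.eye(3)-np.outer(u,u))@o for u,o in zip(d,oo))
    return np.linalg.solve(M,b)
def blobs(img,lo,hi,amin=30):
    m=cv2.inRange(cv2.cvtColor(img,cv2.COLOR_BGR2HSV),lo,hi)
    out=[]
    for c in cv2.findContours(m,cv2.RETR_EXTERNAL,cv2.CHAIN_APPROX_NONE)[0]:
        a=cv2.contourArea(c)
        if a>=amin: out.append((a,cv2.minAreaRect(c),c))
    return sorted(out,key=lambda t:-t[0])
def tool(dxy):
    "world xy shift -> tool xy"
    R=Ro.from_quat(state()["orientation"]).as_matrix()
    return (R.T@np.array([dxy[0],dxy[1],0]))
def yaw():
    R=Ro.from_quat(state()["orientation"]).as_matrix()
    return np.arctan2(R[1,0],R[0,0])
E
python3 - <<'E'
from h import *
S=look("scene");D=look("side")
for p in [(259,256),(264,270),(276,306)]: print("rod",cast(p,S,8).round())
for p in [(327,217),(297,240),(283,252)]: print("rod side",cast(p,D,8).round())
for n,v in(("scene",S),("side",D)):
    for a,r,c in blobs(v[0],(14,140,120),(28,255,255),60): 
        if a<700: print(n,"brass",a,np.round(r[0]),np.round(r[1]),r[2].__round__(1), cast(r[0],v,8).round())
    for a,r,c in blobs(v[0],(100,120,60),(125,255,255),30): print(n,"blue",a,np.round(r[0]),cast(r[0],v,35).round())
for p in[(200,248),(230,244),(243,304),(211,311)]: print("mat",cast(p,S,4).round())
print("knob",cross((345,249),S,(279,167),D))
print("pot",cast((224,212),S,40),"cube",cast((276,205),S,30),"dropper",cast((161,248),S,5))
print("yaw",yaw())
E
```

```text
rod [ 423. -331.    8.]
rod [ 392. -363.    8.]
rod [ 321. -434.    8.]
rod side [ 317. -433.    8.]
rod side [ 390. -360.    8.]
rod side [ 422. -325.    8.]
scene brass 223.5 [276. 307.] [ 8. 34.] 47.1 [ 320. -435.    8.]
scene brass 160.0 [263. 270.] [ 6. 35.] 80.5 [ 391. -361.    8.]
scene brass 140.0 [258. 255.] [ 5. 33.] 85.6 [ 426. -326.    8.]
scene blue 190.0 [347. 290.] [ 394. -534.   35.]
scene blue 34.0 [ 68. 207.] [319. 111.  35.]
scene blue 33.0 [ 70. 200.] [341. 135.  35.]
side brass 150.5 [282. 251.] [29.  6.] 39.8 [ 425. -327.    8.]
side brass 139.5 [297. 240.] [30.  6.] 31.8 [ 390. -362.    8.]
side brass 124.0 [327. 216.] [30.  5.] 4.4 [ 317. -436.    8.]
side brass 113.5 [258.  64.] [23.  8.] 45.0 [  456. -1224.     8.]
side brass 81.0 [389. 171.] [ 4. 26.] 49.9 [ 142. -604.    8.]
side blue 638.5 [459. 154.] [ -41. -638.   35.]
mat [ 386. -209.    4.]
mat [ 430. -254.    4.]
mat [ 298. -379.    4.]
mat [ 255. -342.    4.]
knob [ 424.3016099  -509.39766904   93.78361526]
pot [ 479.90730186 -202.69252134   40.        ] cube [ 579.68990961 -276.0931152    30.        ] dropper [ 342.74357345 -141.42232657    5.        ]
yaw 0.42779946104677263
```

{"name": "drive_tool", "arguments": {
  "deltas": [
    [28,-9.4,-7,0],
    [28,-9.4,-7,0],
    [28,-9.4,-7,0],
    [28,-9.4,-7,0],
    [28,-9.4,-7,0],
    [28,-9.4,-7,0],
    [28,-9.4,-7,0],
    [28,-9.4,-7,-0.1],
    [0,0,0,-0.1],
    [0,0,0,-0.09],
    [0,0,0,0],
    [0,0,0,0]
  ]
}}

```text
time_s: 1.25
tcp_pos: [442.0, -430.1, 249.8]
orientation: [0.937, 0.35, -0.0, -0.0]
wrist_force: [-0.0, 0.4, -0.3]
finger_gap: 91.5
grasp_force: 0.0
```

Run:
```python
from h import *
W=look("wrist"); cv2.imwrite("pics/w1.png",W[0]); s=state(); print(s["tcp_pos"],yaw(),s["time_s"]); import pickle; pickle.dump(W,open("w1.pkl","wb"))
```

```text
[ 441.78810167 -430.38730798  249.76713138] 0.7140620674737304 1.3
```

View pics/w1.png

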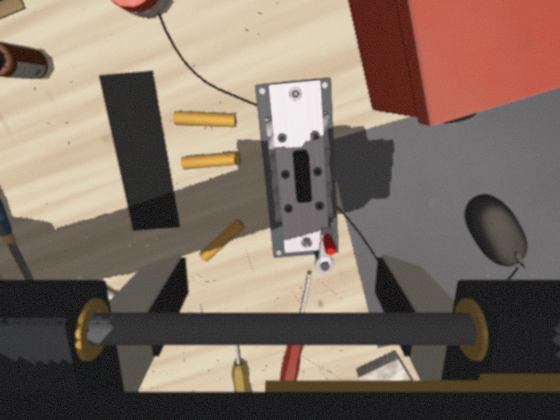

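The wrist view shows the plate on its pins at (295,93) and (306,243), the grip bar at (303,176), and the red knob at (329,244). Rods are at (205,118), (211,160) and (222,240), with the mat at (141,150).

```bash
cat >> h.py <<'E'
import pickle
def rods(v,lim=(0,420),z=8,amin=60):
    out=[]
    for a,r,c in blobs(v[0],(12,110,50),(30,255,255),amin):
        if a>3000 or not lim[0]<r[0][1]<lim[1]: continue
        b=cv2.boxPoints(r); i=np.linalg.norm(b[0]-b[1])>np.linalg.norm(b[1]-b[2])
        e=(b[0]+b[3],b[1]+b[2]) if i else (b[0]+b[1],b[2]+b[3])
        p,q=cast(e[0]/2,v,z),cast(e[1]/2,v,z); d=q-p
        if 45<np.linalg.norm(d)<95: out.append(((p+q)/2,np.linalg.norm(d),np.arctan2(d[1],d[0])))
    return out
E
python3 - <<'E'
from h import *
W=pickle.load(open("w1.pkl","rb"))
a,b=cast((295,93),W,74),cast((306,243),W,74); d=a-b
print("pins",a,b,np.linalg.norm(d),"mid",(a+b)/2,"ey ang",np.arctan2(d[1],d[0]))
c=[cast(p,W,10)[:2] for p in((257,82),(329,78),(337,251),(275,257))]; print("base",np.round(c))
for x in blobs(W[0],(0,0,0),(180,255,40),60)[:12]: print("dark",x[0],x[1])
for r in rods(W,(0,275)): print("rod",r)
print("knob",[(x[0],x[1][0],cast(x[1][0],W,95)) for x in blobs(W[0],(0,180,120),(8,255,255),30) if 200<x[1][0][1]<270])
m=[cast(p,W,4)[:2] for p in((101,75),(153,71),(179,227),(135,231))]; print("mat",np.round(m),np.mean(m,0))
E
```

```text
pins [ 513.61725047 -386.15501761   74.        ] [ 404.62843068 -499.16170981   74.        ] 157.0002398808539 mid [ 459.12284057 -442.65836371   74.        ] ey ang 0.8034950777858493
base [[ 496. -348.]
 [ 552. -406.]
 [ 405. -559.]
 [ 346. -503.]]
dark 22183.0 ((279.5, 349.5), (139.0, 559.0), 90.0)
dark 7964.0 ((500.5, 330.0), (98.0, 117.0), 90.0)
dark 1286.5 ((152.82432556152344, 211.94593811035156), (35.67457962036133, 46.031715393066406), 80.53767395019531)
dark 1015.5 ((386.4914245605469, 290.736083984375), (62.957210540771484, 25.87731170654297), 58.392494201660156)
dark 986.0 ((175.31692504882812, 290.9039306640625), (24.9179630279541, 62.43242263793945), 31.504268646240234)
dark 622.5 ((301.90692138671875, 175.88275146484375), (50.408607482910156, 13.785551071166992), 85.2363510131836)
dark 609.5 ((482.9203186035156, 227.5640411376953), (37.450538635253906, 65.41191864013672), 6.225828647613525)
rod (array([ 424.60770335, -326.53694135,    8.        ]), np.float64(70.96800165580339), np.float64(-0.8933149097484658))
rod (array([ 391.18119567, -361.95621433,    8.        ]), np.float64(71.34567732011358), np.float64(-0.7652033487613139))
rod (array([ 317.5389879 , -436.10669781,    8.        ]), np.float64(72.97182921810119), np.float64(-0.10415515403405289))
knob [(36.5, (330.20001220703125, 250.1000213623047), array([ 420.9487515 , -516.50179213,   95.        ]))]
mat [[ 386. -210.]
 [ 428. -252.]
 [ 295. -384.]
 [ 253. -345.]] [ 340.49468792 -297.45666231]
```

{"name": "drive_tool", "arguments": {
  "deltas": [
    [0,0,0,-0.089],
    [-23,13.4,0,0],
    [-23,13.4,0,0],
    [-23,13.4,0,0],
    [0,0,30,0],
    [0,0,30,0],
    [0,0,30,0],
    [0,0,30,0],
    [0,0,25,0],
    [0,0,25,0],
    [0,0,0,0],
    [0,0,0,0]
  ],
  "jaw": -1
}}

```text
time_s: 2.3
tcp_pos: [422.2, -507.1, 78.6]
orientation: [0.92, 0.392, -0.001, -0.002]
wrist_force: [0.4, -0.2, 0.1]
finger_gap: 91.8
grasp_force: 0.0
```

{"name": "drive_tool", "arguments": {
  "deltas": [
    [0,0,0,0],
    [0,0,0,0],
    [0,0,0,0],
    [0,0,0,0],
    [0,0,0,0],
    [0,0,0,0],
    [0,0,0,0],
    [0,0,0,0],
    [0,0,0,0],
    [0,0,0,0]
  ],
  "jaw": 1,
  "grip_force": 8
}}

```text
time_s: 3.13
tcp_pos: [423.6, -507.6, 80.0]
orientation: [0.92, 0.393, 0.0, -0.0]
wrist_force: [0.5, -1.1, -0.2]
finger_gap: 29.4
grasp_force: 0.0
```

{"name": "drive_tool", "arguments": {
  "deltas": [
    [0,0,0,0],
    [0,0,0,0],
    [0,0,0,0],
    [0,0,0,0],
    [0,0,0,0]
  ]
}}

```text
time_s: 3.55
tcp_pos: [423.6, -507.7, 80.0]
orientation: [0.92, 0.393, 0.0, 0.0]
wrist_force: [-0.0, 0.2, 0.4]
finger_gap: 1.1
grasp_force: 0.0
```

Run:
```python
from h import *
W=look("wrist"); S=look("scene"); D=look("side")
w=W[0]
s=cv2.resize(S[0][200:330,250:430],(540,390)); d=cv2.resize(D[0][120:250,200:340],(420,390))
cv2.imwrite("pics/a2.png",cv2.resize(np.hstack([s[:,:390],d[:,:390]]),(780,390)))
cv2.imwrite("pics/w2.png",w)
```

```text
(no output)
```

View pics/a2.png

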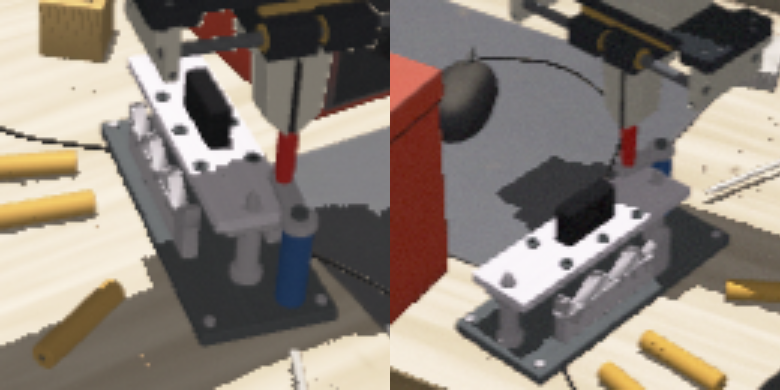

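The crops show shut fingers just at the top of the knob, at scene (347,243) and side (279,162). The knob is still there with its lower part visible.

Run:
```python
from h import *
S=look("scene"); D=look("side"); t=state()["tcp_pos"]; print(t)
print("tip proj",proj(t,S),proj(t,D), "seen tip x", cross((346.5,243),S,(279,161.7),D))
for n,v in(("s",S),("d",D)):
    for a,r,c in blobs(v[0],(0,150,90),(8,255,255),15):
        if a<120: print(n,a,r[0],r[1],r[2])
for z in(73,93,109): print(z,proj([423,-508,z],S),proj([423,-508,z],D))
```

```text
[ 423.6268402  -507.6883624    80.03414847]
tip proj [342.5010202 255.8231398] [278.68445954 171.83757709] seen tip x [ 424.50428352 -510.84739444  107.1434881 ]
s 72.0 (320.5999755859375, 207.6999969482422) (8.061017990112305, 15.414929389953613) 81.8698959350586
s 70.5 (344.7200012207031, 251.95997619628906) (5.656854629516602, 16.404878616333008) 8.130102157592773
s 49.0 (437.4000549316406, 206.7000274658203) (7.602630138397217, 22.360679626464844) 26.56505012512207
s 48.0 (329.2500305175781, 219.25003051757812) (13.435027122497559, 7.071067810058594) 45.0
s 38.5 (411.0, 203.0) (10.0, 6.0) 90.0
s 35.0 (433.00006103515625, 195.00001525878906) (8.049844741821289, 6.260990142822266) 26.56505012512207
s 19.0 (372.94830322265625, 405.542724609375) (6.067781925201416, 22.611968994140625) 5.440331935882568
d 42.0 (486.84619140625, 28.769235610961914) (7.0601806640625, 7.8446455001831055) 11.309932708740234
d 39.5 (279.0, 168.0) (12.0, 4.0) 90.0
d 23.0 (419.11767578125, 39.5294075012207) (16.00735092163086, 2.9104275703430176) 14.03624439239502
73 [342.17865325 259.22239162] [278.88805989 174.28235777]
93 [343.15468398 250.17372096] [279.08236646 167.03650374]
109 [343.95519745 242.7522511 ] [279.24100389 161.12078187]
```

View pics/w2.png

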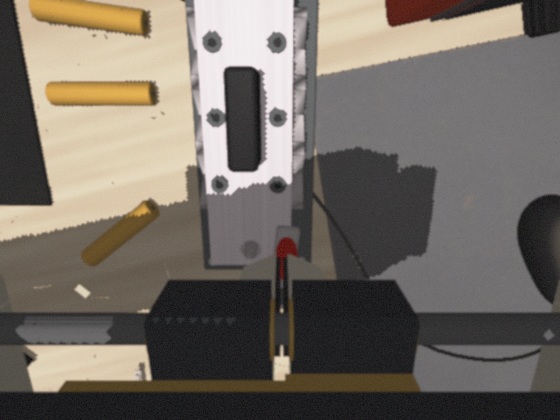

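The wrist view shows the knob top at (287,245), right at the shut fingertips near (282,258). I need to find out whether it sits under the fingers or in front of them.

Run:
```python
from h import *
W=look("wrist"); pickle.dump(W,open("w2.pkl","wb"))
for r in rods(W): print(r)
for x in blobs(W[0],(0,150,60),(8,255,255),20): print(x[0],x[1][0],x[1][1],x[2].reshape(-1,2).min(0),x[2].reshape(-1,2).max(0))
a=cast((95,92),W,8); print("pinlow",cast((251,250),W,74), "top bush pair", cast((212,42),W,64),cast((277,42),W,64),cast((278,185),W,64))
t=state()["tcp_pos"]; print(proj(t,W), proj(t+[0,0,20],W))
print("bar ends", cast((242,67),W,94),cast((243,171),W,94))
```

```text
(array([ 424.51217322, -326.59350663,    8.        ]), np.float64(76.63060928168487), np.float64(-0.8912230960807968))
(array([ 391.1112821 , -361.92277158,    8.        ]), np.float64(75.19406642870757), np.float64(-0.7638625954069206))
(array([ 317.55683695, -435.9184191 ,    8.        ]), np.float64(77.46621157893233), np.float64(-0.11812857198751966))
(array([ 342.2779195 , -582.36663626,    8.        ]), np.float64(61.35960469169283), np.float64(-2.3421488812319655))
(array([ 353.07838257, -592.7145371 ,    8.        ]), np.float64(61.360373121754655), np.float64(-2.3272097899683475))
1102.0 (423.5, 12.5) (25.0, 73.0) [387   0] [460  25]
240.5 (285.76153564453125, 247.0923309326172) (18.233104705810547, 19.597488403320312) [277 238] [296 257]
pinlow [ 407.0763225  -499.63711386   74.        ] top bush pair [ 472.54961626 -404.99788999   64.        ] [ 497.01142875 -428.42707615   64.        ] [ 444.26022744 -483.9446509    64.        ]
[280.5364662  245.28774005] [280.46893318 260.70517767]
bar ends [ 476.00212862 -427.7843716    94.        ] [ 442.02744631 -461.64631185   94.        ]
```

{"name": "drive_tool", "arguments": {
  "deltas": [
    [0,0,-25,0],
    [0,0,-25,0],
    [0,0,0,0],
    [0,0,0,0]
  ]
}}

```text
time_s: 4.18
tcp_pos: [424.8, -508.8, 132.1]
orientation: [0.92, 0.393, 0.001, 0.002]
wrist_force: [-0.6, 0.2, -1.2]
finger_gap: 0.6
grasp_force: 0.0
```

Run:
```python
from h import *
W=look("wrist"); S=look("scene"); D=look("side")
t=state()["tcp_pos"]; print(t); ims=[]
for v,(x,y,w,h) in((S,(300,180,90,100)),(D,(235,110,90,100)),(W,(220,180,120,133))):
    i=v[0].copy()
    i[tuple(np.round(proj(t,v)).astype(int)[::-1])]=(0,255,0)
    k=[422,-507.3]
    for z in(73,109): i[tuple(np.round(proj(k+[z],v)).astype(int)[::-1])]=(255,255,0)
    ims.append(cv2.resize(i[y:y+h,x:x+w],(260,289),interpolation=cv2.INTER_NEAREST))
cv2.imwrite("pics/a3.png",np.hstack(ims))
```

```text
[ 422.86340347 -507.18989839  128.97885365]
```

View pics/a3.png

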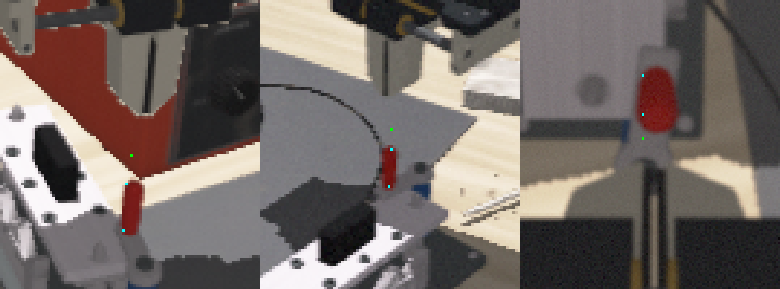

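The fingertips visibly end above the reported TCP (green dot), and the red knob is intact below them. I'll measure that offset.

Run:
```python
from h import *
S=look("scene"); D=look("side");W=look("wrist"); t=state()["tcp_pos"]
R=Ro.from_quat(state()["orientation"]).as_matrix()
x=cross((300+147/2.889,180+114/2.889),S,(235+125/2.889,110+95/2.889),D)
print(t,x,"tool frame",R.T@(x-t), "gap",state()["finger_gap"])
for z in(0,-20,-28,-35): print(z,proj(t+R@[0,0,z],W))
print("wrist seen", 220+(655-520)/2.167,180+168/2.167)
k=cross((300+131/2.889,180+181/2.889),S,(235+130/2.889,110+149/2.889),D); print("knob top",k)
print("knob top wrist",cast((220+(657-520)/2.167,180+118/2.167),W,109))
```

```text
[ 422.98125311 -507.13172744  128.8553688 ] [ 426.97354388 -513.05166876  155.02684444] tool frame [ -1.50746793   6.92744552 -26.18526813] gap 0.6039883218558625
0 [280.80069694 245.35687349]
-20 [280.75059394 260.79190706]
-28 [280.72758361 267.88060934]
-35 [280.70579014 274.59444005]
wrist seen 282.2981079833872 257.5265343793263
knob top [ 422.44598249 -509.38096086  108.54519005]
knob top wrist [ 423.17676043 -509.01783194  109.        ]
```

{"name": "drive_tool", "arguments": {
  "deltas": [
    [-1.3,1.3,0,0],
    [0,0,0,0],
    [0,0,0,0],
    [0,0,0,0],
    [0,0,0,0],
    [0,0,0,0],
    [0,0,10,0],
    [0,0,20,0],
    [0,0,20,0],
    [0,0,17,0],
    [0,0,0,0],
    [0,0,0,0]
  ],
  "jaw": -0.2
}}

```text
time_s: 5.48
tcp_pos: [422.9, -508.5, 61.6]
orientation: [0.92, 0.393, -0.0, -0.001]
wrist_force: [0.6, 0.3, 0.8]
finger_gap: 55.0
grasp_force: 0.0
```

{"name": "drive_tool", "arguments": {
  "deltas": [
    [0,0,0,0],
    [0,0,0,0],
    [0,0,0,0],
    [0,0,0,0],
    [0,0,0,0],
    [0,0,0,0],
    [0,0,0,0],
    [0,0,0,0],
    [0,0,0,0],
    [0,0,0,0]
  ],
  "jaw": 1,
  "grip_force": 10
}}

```text
time_s: 6.32
tcp_pos: [424.1, -509.7, 63.3]
orientation: [0.92, 0.393, 0.0, 0.0]
wrist_force: [1.6, 0.9, 1.1]
finger_gap: 11.9
grasp_force: 10.0
```

{"name": "drive_tool", "arguments": {
  "deltas": [
    [-0.2,3.73,0,0.11],
    [-0.2,3.73,0,0.11],
    [-0.2,3.73,0,0.11],
    [-0.2,3.73,0,0.11],
    [-0.2,3.73,0,0.11],
    [-0.2,3.73,0,0.11],
    [-0.2,3.73,0,0.11],
    [-0.2,3.73,0,0.11]
  ]
}}

```text
time_s: 6.98
tcp_pos: [432.1, -536.9, 63.2]
orientation: [0.999, -0.04, -0.002, -0.0]
wrist_force: [-3.6, 0.4, 4.8]
finger_gap: 12.2
grasp_force: 10.0
```

{"name": "drive_tool", "arguments": {
  "deltas": [
    [-0.2,3.73,0,0.11],
    [-0.2,3.73,0,0.11],
    [-0.2,3.73,0,0.11],
    [-0.2,3.73,0,0.11],
    [-0.2,3.73,0,0.11],
    [-0.2,3.73,0,0.11],
    [-0.2,3.73,0,0.11],
    [0,0,0,0],
    [0,0,0,0]
  ]
}}

```text
time_s: 7.73
tcp_pos: [420.3, -558.2, 63.1]
orientation: [0.912, -0.41, -0.003, -0.0]
wrist_force: [-4.4, 3.6, 6.8]
finger_gap: 12.1
grasp_force: 10.0
```

{"name": "drive_tool", "arguments": {
  "deltas": [
    [0,0,0,0],
    [0,0,0,0],
    [0,0,0,0],
    [0,0,0,0],
    [0,0,0,0],
    [0,0,-15,0],
    [0,0,-25,0],
    [0,0,-25,0],
    [0,0,-20,-0.11],
    [0,0,0,-0.11],
    [0,0,0,-0.11],
    [0,0,0,-0.11]
  ],
  "jaw": -0.2
}}

```text
time_s: 8.73
tcp_pos: [423.3, -560.1, 150.3]
orientation: [0.98, -0.198, 0.001, 0.001]
wrist_force: [-0.0, 0.6, -0.2]
finger_gap: 55.0
grasp_force: 0.0
```

{"name": "drive_tool", "arguments": {
  "deltas": [
    [0,0,0,-0.11],
    [0,0,0,-0.11],
    [0,0,0,-0.11],
    [0,0,0,-0.11],
    [0,0,0,-0.11],
    [0,0,0,-0.11],
    [0,0,0,-0.11],
    [0,0,0,-0.11],
    [0,0,0,-0.11],
    [0,0,0,-0.11],
    [0,0,0,-0.11],
    [0,0,0,0]
  ]
}}

```text
time_s: 9.73
tcp_pos: [422.7, -560.0, 149.2]
orientation: [0.919, 0.394, 0.0, 0.0]
wrist_force: [-0.5, 0.3, 0.1]
finger_gap: 55.0
grasp_force: 0.0
```

{"name": "drive_tool", "arguments": {
  "deltas": [
    [27,-13,0,0],
    [27,-13,0,0],
    [27,-13,0,0],
    [28,-13,0,0],
    [0,0,0,0],
    [0,0,0,0],
    [0,0,0,0]
  ]
}}

```text
time_s: 10.32
tcp_pos: [460.6, -445.6, 148.9]
orientation: [0.92, 0.392, -0.0, 0.001]
wrist_force: [-0.1, -0.8, -0.7]
finger_gap: 55.3
grasp_force: 0.0
```

Run:
```python
from h import *
W=look("wrist"); cv2.imwrite("pics/w4.png",W[0]); pickle.dump(W,open("w4.pkl","wb")); s=state(); print(s["tcp_pos"],yaw(),s["finger_gap"])
for x in blobs(W[0],(0,0,0),(180,255,60),60)[:8]: print("dark",x[0],x[1])
```

```text
[ 460.09380737 -446.3286457   148.60558177] 0.8036968930309907 55.0766945656462
dark 49630.5 ((279.5, 331.5), (175.0, 559.0), 90.0)
dark 12690.0 ((72.6966552734375, 150.97207641601562), (211.64913940429688, 69.1644287109375), 81.91941833496094)
dark 1349.5 ((277.0, 210.0), (70.0, 20.0), 90.0)
dark 369.0 ((321.0831298828125, 197.51504516601562), (9.20744514465332, 103.07339477539062), 0.795723557472229)
dark 228.5 ((236.54417419433594, 211.94610595703125), (110.0559310913086, 8.956207275390625), 84.34557342529297)
```

View pics/w4.png

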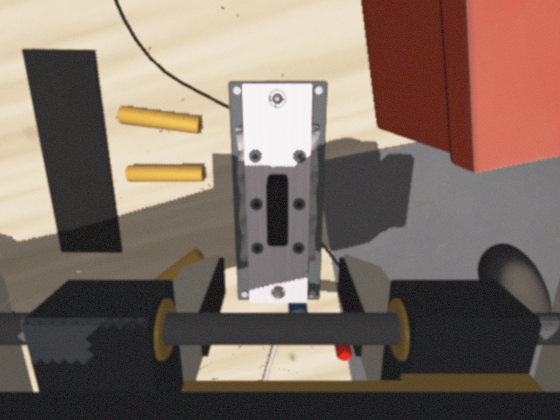

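The latch is open, with its knob at (344,354). The grip bar is at (277,210), pins at (277,98) and (277,292), the mat at left.

Run:
```python
from h import *
W=pickle.load(open("w4.pkl","rb")); t=np.array([460.09,-446.33,0])
for n,p,z in(("bar",(277,210),94),("p2",(277,98),74),("p1",(277.5,292),74)): 
    x=cast(p,W,z); print(n,x,tool((x-t)[:2]).round(1))
m=np.array([cast(p,W,4)[:2] for p in((24,50),(95,50),(122,251),(61,251))]); print("mat",m.round(),m.mean(0))
for a in(m[0]-m[3],m[1]-m[2]): print(np.arctan2(a[1],a[0]))
```

```text
bar [ 461.16009757 -441.33121137   94.        ] [ 4.3 -2.7 -0. ]
p2 [ 513.86843404 -386.65981961   74.        ] [80.3 -2.7 -0.1]
p1 [ 406.90171484 -497.63427512   74.        ] [-73.9  -2.7   0.1]
mat [[ 385. -210.]
 [ 428. -251.]
 [ 297. -384.]
 [ 253. -342.]] [ 340.70747233 -296.69885845]
0.7847591024198319
0.7914116345068795
```

{"name": "drive_tool", "arguments": {
  "deltas": [
    [3.7,-2.7,0,0],
    [0,0,26,0],
    [0,0,26,0],
    [0,0,26,0],
    [0,0,14,0],
    [0,0,12,0],
    [0,0,0,0],
    [0,0,0,0]
  ]
}}

```text
time_s: 11.03
tcp_pos: [461.3, -440.4, 44.0]
orientation: [0.92, 0.392, 0.0, -0.0]
wrist_force: [0.5, 0.7, -0.0]
finger_gap: 54.6
grasp_force: 0.0
```

{"name": "drive_tool", "arguments": {
  "deltas": [
    [0,0,0,0],
    [0,0,0,0],
    [0,0,0,0],
    [0,0,0,0],
    [0,0,0,0],
    [0,0,0,0],
    [0,0,0,0],
    [0,0,0,0],
    [0,0,0,0],
    [0,0,0,0]
  ],
  "jaw": 1,
  "grip_force": 45
}}

```text
time_s: 11.87
tcp_pos: [461.4, -440.4, 44.3]
orientation: [0.92, 0.393, 0.0, 0.0]
wrist_force: [-0.5, -1.0, 2.3]
finger_gap: 15.9
grasp_force: 45.0
```

{"name": "drive_tool", "arguments": {
  "deltas": [
    [0,0,-4,0],
    [0,0,-5,0],
    [0,0,-5,0],
    [0,0,-5,0],
    [0,0,-6,0],
    [0,0,-10,0],
    [0,0,-10,0],
    [0,0,-10,0],
    [0,0,-10,0],
    [0,0,-10,0],
    [0,0,0,0],
    [0,0,0,0]
  ]
}}

```text
time_s: 12.87
tcp_pos: [461.8, -440.7, 120.1]
orientation: [0.92, 0.393, 0.0, 0.001]
wrist_force: [0.1, -0.5, -4.3]
finger_gap: 15.5
grasp_force: 45.0
```

{"name": "drive_tool", "arguments": {
  "deltas": [
    [2.3,-15,0,0],
    [2.3,-24,0,0],
    [2.3,-24,0,0],
    [2.3,-24,0,0],
    [2.3,-24,0,0],
    [2.3,-24,0,0],
    [2.3,-24,0,0],
    [2.3,-18,0,0],
    [2.3,-9.7,0,0.015],
    [0,0,0,0],
    [0,0,0,0],
    [0,0,0,0]
  ]
}}

```text
time_s: 13.87
tcp_pos: [342.0, -297.4, 119.4]
orientation: [0.923, 0.386, 0.001, 0.001]
wrist_force: [-0.6, -0.2, -2.9]
finger_gap: 15.4
grasp_force: 45.0
```

Run:
```python
from h import *
W=look("wrist"); cv2.imwrite("pics/w5.png",W[0]); pickle.dump(W,open("w5.pkl","wb")); s=state(); print(s["tcp_pos"],yaw(),s["finger_gap"])
```

```text
[ 342.03287504 -297.30432486  119.30355692] 0.791435308255594 15.88968476953357
```

View pics/w5.png

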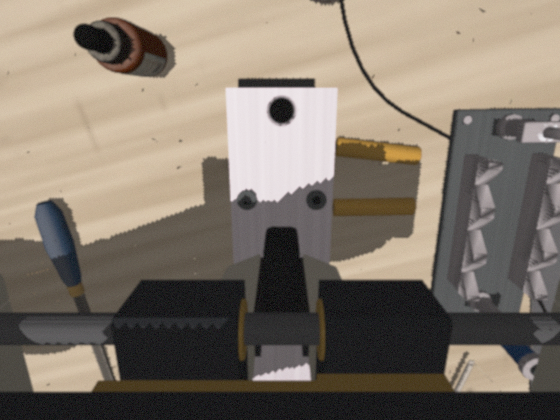

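The plate is held level over the mat: its far edge is at row 88 (columns 227–337), and the mat's far edge shows at row 79 (columns 238–314).

Run:
```python
from h import *
W=pickle.load(open("w5.pkl","rb")); t=np.array([342.03,-297.3,0])
R=Ro.from_quat(state()["orientation"]).as_matrix()
f=lambda p,z:(R.T@(cast(p,W,z)-t*[1,1,0]-[0,0,0]))[:2].round(1)
print("plate edge",f((227,88),139),f((337,88),139),"hole",f((282,110),139))
print("mat",f((238,79),4),f((314,79),4), "mat ctr by est",(R.T@(np.array([340.6,-297,0])-t))[:2])
```

```text
plate edge [ 84.9 -23.6] [84.9 25.6] hole [75.4  1. ]
mat [ 93.4 -33.7] [93.4 26.7] mat ctr by est [-0.7916308  -1.22809383]
```

{"name": "drive_tool", "arguments": {
  "deltas": [
    [2,-2.5,0,0],
    [0,0,20,0],
    [0,0,20,0],
    [0,0,20,0],
    [0,0,20,0],
    [0,0,20,0],
    [0,0,14,0],
    [0,0,8,0],
    [0,0,0,0],
    [0,0,0,0]
  ]
}}

```text
time_s: 14.75
tcp_pos: [340.8, -292.8, -3.1]
orientation: [0.923, 0.386, 0.0, -0.0]
wrist_force: [-1.0, -0.1, -2.9]
finger_gap: 15.8
grasp_force: 45.0
```

{"name": "drive_tool", "arguments": {
  "deltas": [
    [0,0,2,0],
    [0,0,2,0],
    [0,0,0,0],
    [0,0,0,0]
  ]
}}

```text
time_s: 15.08
tcp_pos: [340.6, -293.3, -6.5]
orientation: [0.923, 0.386, 0.0, 0.0]
wrist_force: [-0.4, -0.0, -3.6]
finger_gap: 15.8
grasp_force: 45.0
```

{"name": "drive_tool", "arguments": {
  "deltas": [
    [0,0,1,0],
    [0,0,0.5,0],
    [0,0,0,0],
    [0,0,0,0]
  ]
}}

```text
time_s: 15.42
tcp_pos: [340.7, -293.3, -7.8]
orientation: [0.923, 0.386, -0.0, 0.0]
wrist_force: [-0.6, 1.2, 5.0]
finger_gap: 15.6
grasp_force: 45.0
```

{"name": "drive_tool", "arguments": {
  "deltas": [
    [0,0,0,0],
    [0,0,0,0],
    [0,0,0,0],
    [0,0,0,0],
    [0,0,0,0],
    [0,0,0,0],
    [0,0,-15,0],
    [0,0,-25,0],
    [0,0,-30,0],
    [0,0,-30,0],
    [0,0,-28,0],
    [0,0,0,0.12]
  ],
  "jaw": -0.2
}}

```text
time_s: 16.42
tcp_pos: [343.5, -295.1, 124.3]
orientation: [0.944, 0.33, 0.002, 0.004]
wrist_force: [0.3, -0.7, -0.9]
finger_gap: 55.0
grasp_force: 0.0
```

{"name": "drive_tool", "arguments": {
  "deltas": [
    [0,0,0,0.12],
    [0,0,0,0.12],
    [0,0,0,0.12],
    [0,0,0,0.12],
    [0,0,0,0.12],
    [0,0,0,0.12],
    [0,0,0,0.12],
    [0,0,0,0.12],
    [0,0,0,0.12],
    [0,0,0,0.12],
    [0,0,0,0.12],
    [0,0,0,0.12]
  ]
}}

```text
time_s: 17.42
tcp_pos: [340.3, -292.7, 119.4]
orientation: [0.926, -0.377, -0.0, -0.0]
wrist_force: [-0.0, 0.3, 1.0]
finger_gap: 54.9
grasp_force: 0.0
```

{"name": "drive_tool", "arguments": {
  "deltas": [
    [0,0,0,0.12],
    [20,-11,0,0],
    [20,-11,0,0],
    [20,-11,0,0],
    [18.6,-11.4,0,0],
    [0,0,0,0],
    [0,0,0,0],
    [0,0,0,0]
  ]
}}

```text
time_s: 18.08
tcp_pos: [423.4, -325.3, 119.0]
orientation: [0.903, -0.43, -0.001, -0.0]
wrist_force: [-0.4, 0.1, -0.6]
finger_gap: 55.1
grasp_force: 0.0
```

```bash
cat > r.py <<'E'
from h import *
import sys
def run(tag):
    W=look("wrist"); cv2.imwrite(f"pics/{tag}.png",W[0]); pickle.dump(W,open(tag+".pkl","wb")); s=state(); t=s["tcp_pos"]; print(t.round(1),yaw().round(4),s["finger_gap"],s["time_s"])
    for c,l,a in rods(W,amin=150): print(c.round(1),l.round(1),a.round(3),"tool",tool((c-t)[:2])[:2].round(1),"spin",((yaw()-a+np.pi/2)%np.pi-np.pi/2).round(3))
if __name__=="__main__": run(sys.argv[1])
E
python3 r.py w6
```

```text
[ 423.1 -325.4  119.1] -0.8884 54.87414030738534 18.1333
[ 317.1 -435.9    8. ] 75.9 3.038 tool [ 19. 152.] spin -0.784
[ 390.6 -362.1    8. ] 72.0 2.386 tool [ 8.1 48.4] spin -0.133
[ 424.6 -326.8    8. ] 72.3 2.252 tool [ 2.1 -0.2] spin 0.001
[ 246.1 -293.5    8. ] 73.2 2.42 tool [-136.3  117.3] spin -0.167
[ 425.8 -147.     8. ] 71.7 -1.034 tool [-136.7 -114.6] spin 0.146
```

View pics/w6.png

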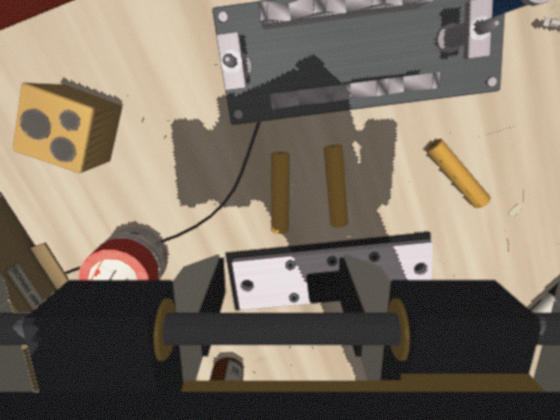

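Rods 1 and 2 lie at (280,190) and (336,185), and the plate is flat on the mat. Rod 2 is near, so I narrow the jaw before descending.

{"name": "drive_tool", "arguments": {
  "deltas": [
    [2.1,-0.2,0,0],
    [0,0,0,0],
    [0,0,0,0],
    [0,0,0,0],
    [0,0,0,0],
    [0,0,28,0],
    [0,0,28,0],
    [0,0,28,0],
    [0,0,28,0],
    [0,0,15,0],
    [0,0,8,0],
    [0,0,0,0]
  ],
  "jaw": 0.35
}}

```text
time_s: 19.13
tcp_pos: [424.7, -326.4, -17.2]
orientation: [0.903, -0.43, -0.002, -0.0]
wrist_force: [0.1, -1.3, -0.1]
finger_gap: 29.7
grasp_force: 0.0
```

{"name": "drive_tool", "arguments": {
  "deltas": [
    [0,0,4,0],
    [0,0,2,0],
    [0,0,0,0]
  ]
}}

```text
time_s: 19.38
tcp_pos: [426.6, -328.0, -20.7]
orientation: [0.903, -0.43, 0.001, 0.0]
wrist_force: [0.3, -0.2, 0.2]
finger_gap: 29.9
grasp_force: 0.0
```

{"name": "drive_tool", "arguments": {
  "deltas": [
    [0,0,0,0],
    [0,0,0,0],
    [0,0,0,0],
    [0,0,0,0],
    [0,0,0,0]
  ],
  "jaw": 1,
  "grip_force": 30
}}

```text
time_s: 19.8
tcp_pos: [427.1, -327.6, -19.8]
orientation: [0.903, -0.429, 0.001, 0.0]
wrist_force: [-2.7, 3.9, 15.6]
finger_gap: 8.9
grasp_force: 26.9
```

{"name": "drive_tool", "arguments": {
  "deltas": [
    [0,0,0,0],
    [0,0,0,0],
    [0,0,0,0],
    [0,0,5,0],
    [0,0,3,0],
    [0,0,0,0],
    [0,0,0,0]
  ],
  "jaw": 0.35
}}

```text
time_s: 20.38
tcp_pos: [425.4, -327.1, -30.1]
orientation: [0.903, -0.43, -0.001, -0.0]
wrist_force: [0.1, 0.7, -0.3]
finger_gap: 29.6
grasp_force: 0.0
```

Run:
```python
from h import *
s=state(); t=s["tcp_pos"]; print(t,s["wrist_force"])
W=look("wrist");S=look("scene");D=look("side"); ims=[]
for v,c in((S,None),(D,None),(W,None)):
    p=np.round(proj(t+[0,0,25],v)).astype(int); h=50 if v is not W else 100
    y=max(0,p[1]-h);x=max(0,p[0]-h)
    ims.append(cv2.resize(v[0][y:y+2*h,x:x+2*h],(260,260),interpolation=cv2.INTER_NEAREST)); print(x,y)
cv2.imwrite("pics/a7.png",np.hstack(ims))
```

```text
[ 425.37522921 -327.06837154  -30.12615674] [ 0.10923879  0.67953374 -0.32676706]
208 210
231 206
178 169
```

View pics/a7.png

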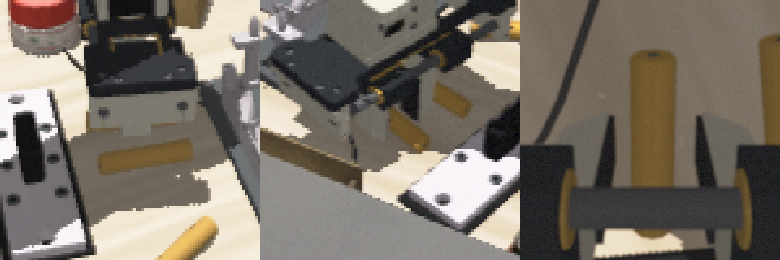

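Rod 1 is between the fingers in the wrist crop. Closing at this lower depth.

{"name": "drive_tool", "arguments": {
  "deltas": [
    [0,0,0,0],
    [0,0,0,0],
    [0,0,0,0],
    [0,0,0,0],
    [0,0,0,0]
  ],
  "jaw": 1,
  "grip_force": 30
}}

```text
time_s: 20.95
tcp_pos: [426.1, -327.4, -29.4]
orientation: [0.903, -0.43, 0.0, -0.0]
wrist_force: [0.7, -0.1, 1.3]
finger_gap: 15.7
grasp_force: 30.0
```

{"name": "drive_tool", "arguments": {
  "deltas": [
    [0,0,-10,0],
    [0,0,-20,0],
    [0,0,-25,0],
    [0,0,-25,0],
    [0,0,-15,-0.12],
    [20,4,0,0],
    [25,4.5,0,0],
    [25,4.5,0,0],
    [22,4.5,0,0],
    [13.6,2.9,0,0],
    [0,0,0,0],
    [0,0,0,0]
  ]
}}

```text
time_s: 21.95
tcp_pos: [487.3, -415.5, 65.6]
orientation: [0.927, -0.375, -0.0, -0.0]
wrist_force: [-0.2, 0.5, -1.7]
finger_gap: 14.9
grasp_force: 30.0
```

```bash
python3 r.py w8; python3 -c "
from h import *
print(state()['grasp_force'])"
```

```text
[ 487.  -414.5   65.4] -0.7681 15.122991743580478 22.0
[ 437.8 -326.3    8. ] 58.1 -0.82 tool [-96.7 -29.3] spin 0.052
[ 394.5 -371.     8. ] 58.1 2.424 tool [-96.7  33. ] spin -0.051
29.999387562274933
```

View pics/w8.png

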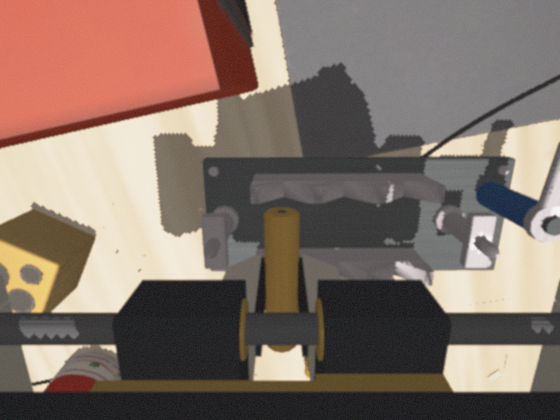

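The rod is held over groove 3, with its far end at (282,212) and near end around (282,348).

Run:
```python
from h import *
W=pickle.load(open("w8.pkl","rb")); t=np.array([487,-414.5,65.4]); R=Ro.from_quat(state()["orientation"]).as_matrix()
f=lambda p,z:(R.T@(cast(p,W,z)-t))[:2].round(1)
print("far",f((282,213),103),f((282,209),109),"near",f((282,350),97),f((282,345),103))
print("tip p1",cast((490,248),W,74), "corners",cast((205,160),W,10),cast((512,158),W,10))
c=np.array([460.5,-442]); ex=np.array([.719,-.695]); ey=np.array([.695,.719])
for n,p in(("tip1",c-80*ey),("tip2",c+80*ey)): print(n,proj([*p,74],W))
print(proj([*(c+43*ex+94*ey),10],W),proj([*(c+43*ex-122*ey),10],W))
print("groove3 tool",(R.T@(np.array([*(c+38*ey),0])-t*[1,1,0]))[:2])
```

```text
far [34.6  2.3] [38.4  2.3] near [-43.5   2.3] [-35.6   2.3]
tip p1 [ 409.73522385 -501.3931798    74.        ] corners [ 552.07093403 -407.67385555   10.        ] [ 407.27633907 -559.30236531   10.        ]
tip1 [492.11099574 255.96685285]
tip2 [201.83853214 256.11988018]
[196.58808693 158.52329246] [512.90297873 158.37578648]
groove3 tool [0.05893127 0.19055469]
```

{"name": "drive_tool", "arguments": {
  "deltas": [
    [0.5,1,0,0],
    [0,0,15,0],
    [0,0,15,0],
    [0,0,12,0],
    [0,0,8,0],
    [0,0,4,0],
    [0,0,0,0],
    [0,0,0,0]
  ]
}}

```text
time_s: 22.67
tcp_pos: [487.5, -416.4, 11.7]
orientation: [0.927, -0.375, 0.0, -0.0]
wrist_force: [-0.2, -0.6, -1.4]
finger_gap: 14.9
grasp_force: 30.0
```

{"name": "drive_tool", "arguments": {
  "deltas": [
    [0,0,1.5,0],
    [0,0,1.5,0],
    [0,0,0,0],
    [0,0,0,0]
  ]
}}

```text
time_s: 23.0
tcp_pos: [487.5, -416.7, 8.8]
orientation: [0.927, -0.375, 0.0, 0.0]
wrist_force: [-0.1, 0.2, -0.4]
finger_gap: 15.1
grasp_force: 30.0
```

{"name": "drive_tool", "arguments": {
  "deltas": [
    [0,0,1,0],
    [0,0,1,0],
    [0,0,0,0],
    [0,0,0,0]
  ]
}}

```text
time_s: 23.33
tcp_pos: [487.3, -417.3, 7.9]
orientation: [0.927, -0.375, 0.0, 0.001]
wrist_force: [-3.4, 1.2, 6.7]
finger_gap: 14.8
grasp_force: 30.0
```

{"name": "drive_tool", "arguments": {
  "deltas": [
    [0,0,0,0],
    [0,0,0,0],
    [0,0,0,0],
    [0,0,-10,0],
    [0,0,-20,0],
    [0,0,-25,0],
    [0,0,-25,0],
    [0,0,-22,0],
    [0,0,0,0],
    [0,0,0,0]
  ],
  "jaw": 0.48
}}

```text
time_s: 24.17
tcp_pos: [488.6, -417.4, 110.9]
orientation: [0.927, -0.375, 0.002, 0.001]
wrist_force: [0.1, 0.1, -0.6]
finger_gap: 24.0
grasp_force: 0.0
```

{"name": "drive_tool", "arguments": {
  "deltas": [
    [-25,6,0,0],
    [-27,7,0,0],
    [-27,7,0,0],
    [-25,7,0,0],
    [0,0,0,0],
    [0,0,0,0],
    [0,0,0,0]
  ],
  "jaw": -0.2
}}

```text
time_s: 24.75
tcp_pos: [394.3, -363.9, 108.3]
orientation: [0.927, -0.375, 0.0, -0.0]
wrist_force: [0.5, 0.3, -0.1]
finger_gap: 54.9
grasp_force: 0.0
```

```bash
python3 r.py w9
```

```text
[ 394.8 -364.1  108.4] -0.768 55.05391939729923 24.8
[ 490.9 -417.8    8. ] 81.8 2.376 tool [106.4 -28.1] spin -0.003
[ 391.1 -361.5    8. ] 72.7 2.372 tool [-4.4  0.7] spin 0.001
[ 311.1 -391.5    8. ] 75.8 3.092 tool [-41.2  77.8] spin -0.718
[ 223.5 -355.9    8. ] 70.0 2.517 tool [-128.9  113.1] spin -0.144
[ 378.2 -195.8    8. ] 70.3 -0.938 tool [-128.9 -109.5] spin 0.17
```

View pics/w9.png

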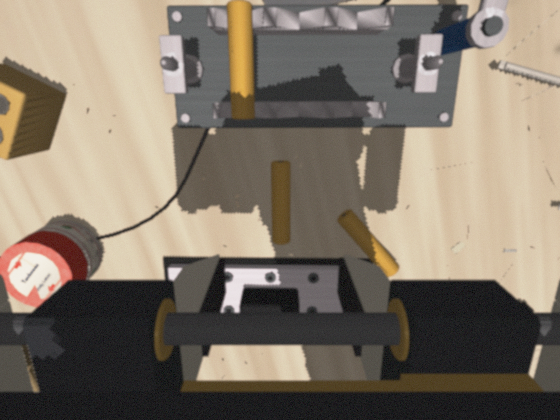

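Rod 1 is in its groove at (240,60). Rod 2 lies at (281,200). The third rod has been knocked and now lies at (368,243), clear of this grasp.

{"name": "drive_tool", "arguments": {
  "deltas": [
    [-4.4,0.7,0,0],
    [0,0,0,0],
    [0,0,0,0],
    [0,0,0,0],
    [0,0,25,0],
    [0,0,28,0],
    [0,0,28,0],
    [0,0,28,0],
    [0,0,18,0],
    [0,0,8,0],
    [0,0,3,0],
    [0,0,0,0]
  ],
  "jaw": 0.35
}}

```text
time_s: 25.8
tcp_pos: [390.3, -361.0, -29.7]
orientation: [0.927, -0.375, -0.0, -0.0]
wrist_force: [0.4, 0.3, 0.5]
finger_gap: 29.9
grasp_force: 0.0
```

{"name": "drive_tool", "arguments": {
  "deltas": [
    [0,0,0,0],
    [0,0,0,0],
    [0,0,0,0],
    [0,0,0,0],
    [0,0,0,0],
    [0,0,0,0]
  ],
  "jaw": 1
}}

```text
time_s: 26.3
tcp_pos: [391.2, -362.0, -28.1]
orientation: [0.927, -0.375, 0.001, 0.0]
wrist_force: [0.3, 0.1, 7.0]
finger_gap: 15.4
grasp_force: 30.0
```

Run:
```python
from h import *
W=pickle.load(open("w9.pkl","rb"))
c=np.array([460.5,-442]); ex=np.array([.719,-.695]); ey=np.array([.695,.719])
f=lambda p,z:(lambda d:(d@ex,d@ey))(cast(p,W,z)[:2]-c)
for n,p,z in(("far end",(239,2),45.3),("near end",(242,117),45.3),("tip2",(167,63),74),("tip1",(432,63),74),("c1",(168,5),10),("c2",(462,5),10),("c3",(455,126),10),("c4",(176,126),10)): print(n,np.round(f(p,z),1))
```

```text
far end [36.5 34.9]
near end [-32.7  35.3]
tip2 [-0.8 74.5]
tip1 [ -0.8 -78.3]
c1 [42.2 88.9]
c2 [  42.2 -119.5]
c3 [ -41.6 -126.9]
c4 [-41.6  90.7]
```

{"name": "drive_tool", "arguments": {
  "deltas": [
    [0,0,-10,0],
    [0,0,-20,0],
    [0,0,-25,0],
    [0,0,-25,0],
    [0,0,-15,0],
    [20,9,0,0],
    [25,12,0,0],
    [25,12,0,0],
    [22,10,0,0],
    [13,6.4,0,0],
    [0,0,0,0],
    [0,0,0,0]
  ]
}}

```text
time_s: 27.3
tcp_pos: [430.7, -469.6, 65.5]
orientation: [0.927, -0.375, -0.0, -0.0]
wrist_force: [0.2, -0.2, -2.5]
finger_gap: 14.9
grasp_force: 30.0
```

```bash
python3 r.py w10
```

```text
[ 430.7 -468.4   65.3] -0.7682 15.47129518920895 27.35
[ 484.7 -398.1    8. ] 83.9 2.388 tool [-10.  -88.1] spin -0.014
[ 381.  -380.6    8. ] 58.0 2.34 tool [-96.7 -28.7] spin 0.034
[ 338.  -425.1    8. ] 58.1 2.424 tool [-96.8  33.3] spin -0.051
```

View pics/w10.png

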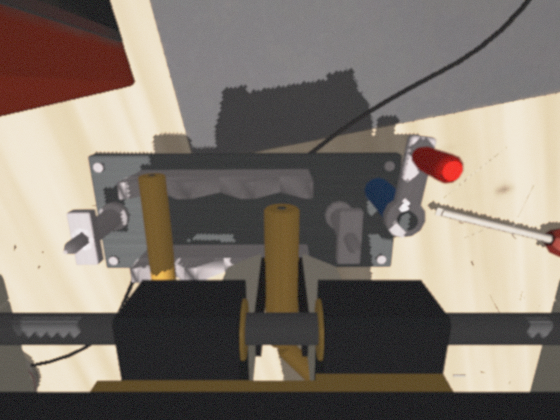

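Rod 2 is held over groove 1 with its far end at (282,210). Rod 1 lies in groove 3 with its far end at (153,177).

Run:
```python
from h import *
W=pickle.load(open("w10.pkl","rb")); t=np.array([430.7,-468.6,65.3])
c=np.array([459.1,-443.5]); ex=np.array([.719,-.695]); ey=np.array([.695,.719])
f=lambda p,z:np.round((lambda d:(d@ex,d@ey))(cast(p,W,z)[:2]-c),1)
print("tcp",np.round([(t[:2]-c)@ex,(t[:2]-c)@ey],1))
for n,p,z in(("rod1 far top",(153,175),53.3),("held far top",(282,206),111),("held far axis",(282,211),103),("held near bottom",(288,348),95),("tip2",(68,247),74),("c1",(91,155),10),("c2",(398,153),10),("c3",(390,266),10),("c4",(108,268),10),("blk L",(120,197),49),("blk R",(312,190),49),("blk far",(216,172),49)): print(n,f(p,z))
```

```text
tcp [ -3.  -37.8]
rod1 far top [37.9 33.1]
held far top [ 37.3 -40.3]
held far axis [ 32.5 -40.3]
held near bottom [-47.  -43.5]
tip2 [ 2.5 76.5]
c1 [42.4 89.4]
c2 [  43.5 -119.3]
c3 [ -41.4 -121.7]
c4 [-42.9  90.6]
blk L [23.7 55.8]
blk R [ 27.9 -58.1]
blk far [38.7 -2.1]
```

{"name": "drive_tool", "arguments": {
  "deltas": [
    [2.6,1.2,0,0],
    [0,0,15,0],
    [0,0,15,0],
    [0,0,12,0],
    [0,0,8,0],
    [0,0,4,0],
    [0,0,0,0],
    [0,0,0,0]
  ]
}}

```text
time_s: 28.02
tcp_pos: [432.7, -472.3, 11.8]
orientation: [0.927, -0.375, 0.0, 0.0]
wrist_force: [-0.2, -0.6, -1.0]
finger_gap: 14.9
grasp_force: 30.0
```

{"name": "drive_tool", "arguments": {
  "deltas": [
    [0,0,1,0],
    [0,0,1,0],
    [0,0,1,0],
    [0,0,0,0],
    [0,0,0,0]
  ]
}}

```text
time_s: 28.43
tcp_pos: [433.9, -472.4, 9.8]
orientation: [0.927, -0.374, 0.001, 0.0]
wrist_force: [0.9, 2.7, 5.8]
finger_gap: 14.9
grasp_force: 30.0
```

{"name": "drive_tool", "arguments": {
  "deltas": [
    [-1.5,0,0.5,0],
    [0,0,0,0],
    [0,0,0,0]
  ]
}}

```text
time_s: 28.68
tcp_pos: [433.9, -472.4, 9.8]
orientation: [0.927, -0.374, 0.003, 0.001]
wrist_force: [3.7, 0.8, 6.6]
finger_gap: 15.1
grasp_force: 30.0
```

{"name": "drive_tool", "arguments": {
  "deltas": [
    [0,0,0,0],
    [0,0,0,0],
    [0,0,0,0],
    [0,0,-10,0],
    [0,0,-20,0],
    [0,0,-25,0],
    [0,0,-25,0],
    [0,0,-22,0],
    [0,0,0,0],
    [0,0,0,0]
  ],
  "jaw": 0.52
}}

```text
time_s: 29.52
tcp_pos: [431.9, -472.3, 112.2]
orientation: [0.927, -0.375, 0.001, 0.001]
wrist_force: [-0.8, -0.1, -1.0]
finger_gap: 22.1
grasp_force: 0.0
```

{"name": "drive_tool", "arguments": {
  "deltas": [
    [-25,4,0,0],
    [-30,5,0,0],
    [-30,5,0,0],
    [-30,6,0,0],
    [-28,6,0,0],
    [0,0,0,-0.12],
    [0,0,0,-0.12],
    [0,0,0,-0.12],
    [0,0,0,-0.12],
    [0,0,0,-0.12],
    [0,0,0,-0.12],
    [0,0,0,0]
  ],
  "jaw": -0.2
}}

```text
time_s: 30.52
tcp_pos: [309.3, -389.6, 108.9]
orientation: [1.0, -0.022, -0.001, -0.001]
wrist_force: [0.2, -0.5, 0.6]
finger_gap: 55.2
grasp_force: 0.0
```

```bash
python3 r.py w11
```

```text
[ 309.5 -389.8  109.1] -0.0507 55.19943801873849 30.5667
[ 433.3 -478.4    8. ] 63.5 -0.784 tool [128.2  82.1] spin 0.734
[ 310.9 -391.4    8. ] 72.0 -0.061 tool [1.5 1.5] spin 0.01
[ 183.4 -272.9    8. ] 69.5 -0.19 tool [-131.8 -110.4] spin 0.14
[ 174.3 -497.2    8. ] 70.4 -3.04 tool [-129.6  114. ] spin -0.153
```

View pics/w11.png

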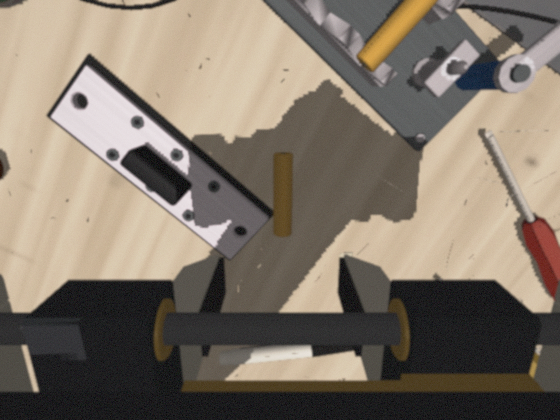

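The rod lies at (283,195) with the mat corner almost touching it at (273,213). I'll grip it off-centre, away from the mat, with a narrow jaw and a guarded descent, then regrasp in the open.

{"name": "drive_tool", "arguments": {
  "deltas": [
    [16.5,1.5,0,0.01],
    [0,0,0,0],
    [0,0,0,0],
    [0,0,0,0],
    [0,0,0,0],
    [0,0,25,0],
    [0,0,28,0],
    [0,0,28,0],
    [0,0,25,0],
    [0,0,15,0],
    [0,0,4,0],
    [0,0,0,0]
  ],
  "jaw": 0.52
}}

```text
time_s: 31.57
tcp_pos: [325.6, -391.9, -16.0]
orientation: [1.0, -0.029, -0.001, -0.001]
wrist_force: [0.3, 0.5, -0.3]
finger_gap: 22.2
grasp_force: 0.0
```

{"name": "drive_tool", "arguments": {
  "deltas": [
    [0,0,2,0],
    [0,0,2,0],
    [0,0,1,0],
    [0,0,0,0]
  ]
}}

```text
time_s: 31.9
tcp_pos: [327.1, -393.5, -19.2]
orientation: [1.0, -0.029, 0.0, 0.001]
wrist_force: [0.5, 0.3, 0.5]
finger_gap: 22.3
grasp_force: 0.0
```

{"name": "drive_tool", "arguments": {
  "deltas": [
    [0,0,2,0],
    [0,0,1.5,0],
    [0,0,0,0],
    [0,0,0,0]
  ]
}}

```text
time_s: 32.23
tcp_pos: [326.8, -392.8, -23.5]
orientation: [1.0, -0.029, -0.0, -0.0]
wrist_force: [-0.4, -0.5, 0.9]
finger_gap: 22.1
grasp_force: 0.0
```

{"name": "drive_tool", "arguments": {
  "deltas": [
    [0,0,1.5,0],
    [0,0,1.5,0],
    [0,0,0,0],
    [0,0,0,0]
  ]
}}

```text
time_s: 32.57
tcp_pos: [326.7, -392.7, -26.6]
orientation: [1.0, -0.029, -0.0, -0.0]
wrist_force: [-0.0, -0.6, -0.1]
finger_gap: 21.9
grasp_force: 0.0
```

{"name": "drive_tool", "arguments": {
  "deltas": [
    [0,0,1,0],
    [0,0,1,0],
    [0,0,0,0],
    [0,0,0,0]
  ]
}}

```text
time_s: 32.9
tcp_pos: [326.8, -392.8, -28.6]
orientation: [1.0, -0.029, -0.0, -0.0]
wrist_force: [-0.4, 0.1, 0.1]
finger_gap: 22.0
grasp_force: 0.0
```

Clear. Close, lift a little, carry 45 mm to the open side, set down and release.

{"name": "drive_tool", "arguments": {
  "deltas": [
    [0,0,0,0],
    [0,0,0,0],
    [0,0,0,0],
    [0,0,0,0],
    [0,0,-4,0],
    [0,0,-10,0],
    [0,0,-10,0],
    [0,15,0,0],
    [0,20,0,0],
    [0,10,0,0],
    [0,0,0,0],
    [0,0,0,0]
  ],
  "jaw": 1,
  "grip_force": 30
}}

```text
time_s: 33.9
tcp_pos: [324.0, -437.9, -4.1]
orientation: [1.0, -0.03, 0.0, -0.0]
wrist_force: [-0.3, 0.8, -1.3]
finger_gap: 15.2
grasp_force: 30.0
```

{"name": "drive_tool", "arguments": {
  "deltas": [
    [0,0,8,0],
    [0,0,8,0],
    [0,0,5,0],
    [0,0,2,0],
    [0,0,0,0],
    [0,0,0,0]
  ]
}}

```text
time_s: 34.4
tcp_pos: [324.2, -437.0, -28.0]
orientation: [1.0, -0.029, -0.0, -0.0]
wrist_force: [0.4, 0.2, -0.3]
finger_gap: 14.8
grasp_force: 30.0
```

{"name": "drive_tool", "arguments": {
  "deltas": [
    [0,0,0.7,0],
    [0,0,0,0],
    [0,0,0,0]
  ]
}}

```text
time_s: 34.65
tcp_pos: [324.2, -437.7, -28.3]
orientation: [1.0, -0.029, -0.0, -0.0]
wrist_force: [0.2, 0.2, -1.4]
finger_gap: 14.7
grasp_force: 30.0
```

{"name": "drive_tool", "arguments": {
  "deltas": [
    [0,0,0,0],
    [0,0,0,0],
    [0,0,0,0],
    [0,0,0,0],
    [0,0,-15,0],
    [0,0,-30,0],
    [0,0,-30,0],
    [0,0,-30,0],
    [-14,0,-30,0],
    [0,0,0,0],
    [0,0,0,0],
    [0,0,0,0]
  ],
  "jaw": 0.35
}}

```text
time_s: 35.65
tcp_pos: [309.9, -436.9, 106.7]
orientation: [1.0, -0.029, -0.0, 0.0]
wrist_force: [0.2, 0.1, -0.5]
finger_gap: 30.0
grasp_force: 0.0
```

```bash
python3 r.py w12
```

```text
[ 309.8 -436.3  106. ] -0.0582 30.011183984830232 35.7
[ 434. -472.    8.] 65.4 -0.776 tool [126.1  28.3] spin 0.718
[ 307.9 -437.2    8. ] 72.0 3.082 tool [-1.8  1. ] spin 0.002
[ 177.9 -494.5    8. ] 68.7 -0.001 tool [-128.3   65.7] spin -0.057
[ 184.9 -367.     8. ] 67.9 -0.138 tool [-128.7  -61.9] spin 0.08
```

{"name": "drive_tool", "arguments": {
  "deltas": [
    [-0.8,1,0,0],
    [0,0,25,0],
    [0,0,28,0],
    [0,0,28,0],
    [0,0,25,0],
    [0,0,15,0],
    [0,0,9,0],
    [0,0,5,0],
    [0,0,0,0],
    [0,0,0,0]
  ]
}}

```text
time_s: 36.53
tcp_pos: [309.7, -438.0, -28.0]
orientation: [1.0, -0.029, 0.0, 0.0]
wrist_force: [1.4, 0.6, 0.6]
finger_gap: 29.8
grasp_force: 0.0
```

{"name": "drive_tool", "arguments": {
  "deltas": [
    [0,0,0,0],
    [0,0,0,0],
    [0,0,0,0],
    [0,0,0,0],
    [0,0,0,0],
    [0,0,0,0],
    [0,0,0,0]
  ],
  "jaw": 1,
  "grip_force": 30
}}

```text
time_s: 37.12
tcp_pos: [309.8, -438.4, -27.2]
orientation: [1.0, -0.029, 0.0, 0.001]
wrist_force: [-0.6, 1.4, 6.1]
finger_gap: 14.9
grasp_force: 30.0
```

{"name": "drive_tool", "arguments": {
  "deltas": [
    [0,0,-10,0],
    [0,0,-20,0],
    [0,0,-25,0],
    [0,0,-25,0],
    [0,0,-14,0.1],
    [0,0,0,0.12],
    [0,0,0,0.12],
    [0,0,0,0.12],
    [0,0,0,0.12],
    [0,0,0,0.12],
    [0,0,0,0.01],
    [0,0,0,0]
  ]
}}

```text
time_s: 38.12
tcp_pos: [309.3, -437.9, 66.2]
orientation: [0.928, -0.373, 0.0, 0.0]
wrist_force: [-0.3, 0.8, -1.5]
finger_gap: 15.4
grasp_force: 30.0
```

{"name": "drive_tool", "arguments": {
  "deltas": [
    [15,-13,0,0],
    [22,-20,0,0],
    [25,-22,0,0],
    [25,-22,0,0],
    [17,-15,0,0],
    [8,-7,0,0],
    [0,0,0,0],
    [0,0,0,0],
    [0,0,0,0]
  ]
}}

```text
time_s: 38.87
tcp_pos: [456.0, -445.0, 65.3]
orientation: [0.927, -0.375, -0.001, 0.0]
wrist_force: [0.5, -0.4, -0.5]
finger_gap: 14.9
grasp_force: 30.0
```

```bash
python3 r.py w13
python3 - <<'E'
from h import *
t=state()["tcp_pos"][:2]-[458.6,-444.4]; print("jig xy",t@[.719,-.695],t@[.695,.719])
E
```

```text
[ 455.9 -445.2   65.5] -0.7697 14.654656947309583 38.9167
[ 481.2 -403.3    8. ] 82.5 2.376 tool [-11.  -47.7] spin -0.004
[ 419.6 -468.4    8. ] 82.0 -0.766 tool [-9.9 41.9] spin -0.004
[ 569.  -281.3    8. ] 60.7 2.15 tool [ -32.9 -196.5] spin 0.221
[ 406.3 -356.     8. ] 58.1 -0.82 tool [-97.7 -29.6] spin 0.051
[ 363.1 -400.5    8. ] 58.1 2.424 tool [-97.8  32.5] spin -0.053
jig xy -1.3641083438785673 -2.4797073117840793
```

View pics/w13.png

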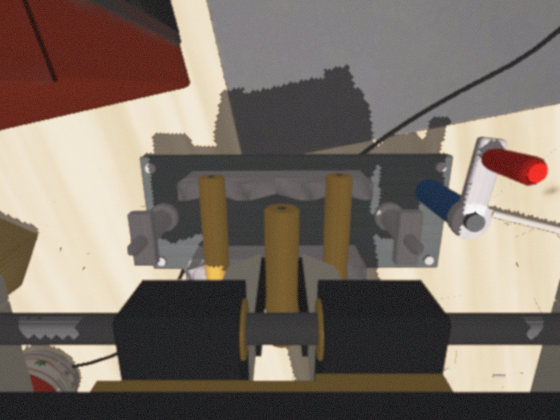

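Rods 1 and 2 lie in the outer grooves at (213,220) and (338,220). The third rod is held over the middle groove. That was the 15th picture and the limit was 14, so from here I measure numerically and view no more.

```bash
cat > g.py <<'E'
from h import *
def ends(tag,z=37.3):
    W=pickle.load(open(tag+".pkl","rb")); c=np.array([458.6,-444.4]); ex=np.array([.719,-.695]); ey=np.array([.695,.719])
    for a,r,k in blobs(W[0],(12,110,50),(30,255,255),150):
        k=k.reshape(-1,2); top=k[:,1].min(); cols=k[k[:,1]<=top+2,0]; p=(cols.mean(),top); q=k[:,0].min(),k[:,0].max()
        d=cast(p,W,z)[:2]-c; m=cast((np.mean(q),r[0][1]),W,49)[:2]-c
        if abs(d@ex)<60 and abs(d@ey)<60: print(a,p,"far end jig",np.round([d@ex,d@ey],1), "px ext",q,top,k[:,1].max())
if __name__=="__main__":
    import sys; ends(sys.argv[1])
E
python3 g.py w13; python3 g.py w10
```

```text
3428.5 (np.float64(281.5), np.int32(204)) far end jig [16.5 -4. ] px ext (np.int32(264), np.int32(298)) 204 312
2384.5 (np.float64(212.1904761904762), np.int32(175)) far end jig [35.2 38.6] px ext (np.int32(199), np.int32(228)) 175 280
2246.5 (np.float64(339.0), np.int32(174)) far end jig [ 35.8 -39.3] px ext (np.int32(324), np.int32(351)) 174 279
311.5 (np.float64(244.14285714285714), np.int32(299)) far end jig [-51.9  21.8] px ext (np.int32(239), np.int32(247)) 299 360
301.0 (np.float64(318.5), np.int32(299)) far end jig [-52.  -29.5] px ext (np.int32(315), np.int32(324)) 299 360
3464.5 (np.float64(281.5), np.int32(204)) far end jig [ 15.5 -39.2] px ext (np.int32(264), np.int32(298)) 204 312
2529.5 (np.float64(152.0), np.int32(174)) far end jig [34.8 40.5] px ext (np.int32(139), np.int32(174)) 174 281
317.0 (np.float64(244.0), np.int32(299)) far end jig [-53.  -13.2] px ext (np.int32(239), np.int32(247)) 299 360
```

{"name": "drive_tool", "arguments": {
  "deltas": [
    [1.8,-2.6,0,0],
    [0,0,12,0],
    [0,0,12,0],
    [0,0,10,0],
    [0,0,8,0],
    [0,0,6,0],
    [0,0,3,0],
    [0,0,0,0],
    [0,0,0,0]
  ]
}}

```text
time_s: 39.67
tcp_pos: [461.9, -443.9, 14.7]
orientation: [0.927, -0.375, -0.0, -0.0]
wrist_force: [0.0, -0.4, -0.9]
finger_gap: 15.1
grasp_force: 30.0
```

{"name": "drive_tool", "arguments": {
  "deltas": [
    [0,0,1.5,0],
    [0,0,1,0],
    [0,0,1,0],
    [0,0,0,0],
    [0,0,0,0]
  ]
}}

```text
time_s: 40.08
tcp_pos: [461.8, -444.0, 11.5]
orientation: [0.927, -0.375, 0.0, 0.0]
wrist_force: [-0.2, 0.2, -0.7]
finger_gap: 15.0
grasp_force: 30.0
```

{"name": "drive_tool", "arguments": {
  "deltas": [
    [-1.3,1.5,0,0],
    [0,0,0.7,0],
    [0,0,0.7,0],
    [0,0,0,0],
    [0,0,0,0],
    [0,0,0,0]
  ]
}}

```text
time_s: 40.58
tcp_pos: [460.2, -444.1, 10.2]
orientation: [0.927, -0.375, 0.0, -0.0]
wrist_force: [0.8, 1.1, 0.7]
finger_gap: 14.8
grasp_force: 30.0
```

{"name": "drive_tool", "arguments": {
  "deltas": [
    [0,0,0.8,0],
    [0,0,0,0],
    [0,0,0,0]
  ]
}}

```text
time_s: 40.83
tcp_pos: [460.3, -444.0, 10.1]
orientation: [0.927, -0.375, 0.0, 0.0]
wrist_force: [-0.5, 2.1, 6.9]
finger_gap: 14.7
grasp_force: 30.0
```

{"name": "drive_tool", "arguments": {
  "deltas": [
    [0,0,0,0],
    [0,0,0,0],
    [0,0,0,0],
    [0,0,-5,0],
    [0,0,-10,0],
    [0,0,-15,0],
    [0,0,-25,0],
    [0,0,0,0],
    [0,0,0,0],
    [0,0,0,0]
  ],
  "jaw": 0.565
}}

```text
time_s: 41.67
tcp_pos: [459.8, -444.3, 64.6]
orientation: [0.927, -0.375, 0.0, 0.0]
wrist_force: [0.1, 0.4, -0.4]
finger_gap: 20.4
grasp_force: 0.0
```

```bash
python3 r.py w14; python3 g.py w14
python3 - <<'E'
from h import *
t=state()["tcp_pos"][:2]-[458.6,-444.4]; print("jig xy",t@[.719,-.695],t@[.695,.719])
E
```

```text
[ 459.3 -443.9   63.9] -0.7683 19.822175389307212 41.7167
[ 447.8 -434.1    8. ] 86.8 2.373 tool [-15.1   1. ] spin 0.001
[ 420.4 -469.6    8. ] 78.7 -0.772 tool [-10.1  45.5] spin 0.004
[ 481.7 -404.7    8. ] 78.4 2.379 tool [-11.1 -43.8] spin -0.006
[ 570.  -280.2    8. ] 64.2 2.155 tool [ -34.2 -194.6] spin 0.218
[ 416.4 -350.6    8. ] 58.6 2.332 tool [-95.7 -37.3] spin 0.041
[ 362.2 -406.     8. ] 57.9 2.435 tool [-96.2  40.2] spin -0.062
2544.0 (np.float64(279.875), np.int32(179)) far end jig [35.1  0.2] px ext (np.int32(268), np.int32(293)) 179 289
2141.5 (np.float64(343.88461538461536), np.int32(178)) far end jig [ 35.7 -39.1] px ext (np.int32(329), np.int32(356)) 178 279
2125.0 (np.float64(217.04761904761904), np.int32(179)) far end jig [35.1 38.9] px ext (np.int32(204), np.int32(232)) 179 280
342.0 (np.float64(234.16666666666666), np.int32(298)) far end jig [-48.3  31.7] px ext (np.int32(228), np.int32(238)) 298 360
339.0 (np.float64(328.0), np.int32(299)) far end jig [-49.1 -32.8] px ext (np.int32(324), np.int32(334)) 299 360
jig xy 0.1495905795550337 0.8586151848261907
```

{"name": "drive_tool", "arguments": {
  "deltas": [
    [0,0,-30,0],
    [0,0,-30,0],
    [-20,-3,0,0],
    [-28,-4,0,0],
    [-30,-4,0,0],
    [-30,-4,0,0],
    [-30,-4,0,0],
    [-28,-4,0,0],
    [-24,-2.9,0,0],
    [0,0,0,-0.12],
    [0,0,0,-0.12],
    [0,0,0,-0.12]
  ],
  "jaw": -0.2
}}

```text
time_s: 42.72
tcp_pos: [340.3, -292.7, 123.6]
orientation: [0.98, -0.2, -0.001, -0.0]
wrist_force: [0.3, 0.3, 1.2]
finger_gap: 54.9
grasp_force: 0.0
```

{"name": "drive_tool", "arguments": {
  "deltas": [
    [0,0,0,-0.12],
    [0,0,0,-0.12],
    [0,0,0,-0.12],
    [0,0,0,-0.12],
    [0,0,0,-0.12],
    [0,0,0,-0.12],
    [0,0,0,-0.12],
    [0,0,0,-0.12],
    [0,0,0,-0.12],
    [0,0,0,-0.116],
    [0,0,0,0],
    [0,0,0,0]
  ]
}}

```text
time_s: 43.72
tcp_pos: [340.6, -293.1, 123.5]
orientation: [0.924, 0.382, -0.0, -0.001]
wrist_force: [0.3, -0.9, 0.0]
finger_gap: 54.9
grasp_force: 0.0
```

Run:
```python
from h import *
W=look("wrist"); pickle.dump(W,open("w15.pkl","wb")); s=state(); t=s["tcp_pos"]; print(t,yaw(),s["finger_gap"])
g=cv2.cvtColor(W[0],cv2.COLOR_BGR2GRAY)
R=Ro.from_quat(s["orientation"]).as_matrix()
f=lambda p,z:(R.T@(cast(p,W,z)-t))[:2].round(1)
for a,r,c in blobs(W[0],(0,0,0),(180,255,60),40):
    if a<6000 and r[0][1]<300: 
        k=c.reshape(-1,2); print(a,np.round(r[0]),np.round(r[1]),round(r[2],1),k.min(0),k.max(0),"z42",f(r[0],42),"z12",f(r[0],12))
# plate bright rows
m=cv2.inRange(cv2.cvtColor(W[0],cv2.COLOR_BGR2HSV),(0,0,150),(180,50,255)); 
c=max(cv2.findContours(m[:280],cv2.RETR_EXTERNAL,cv2.CHAIN_APPROX_NONE)[0],key=cv2.contourArea); print("white",cv2.contourArea(c),cv2.boundingRect(c),cv2.minAreaRect(c))
```

```text
[ 340.71898503 -293.18930445  123.64983056] 0.7839140007646016 55.31511888537557
1589.5 [281. 184.] [204.  72.] 90.0 [245  82] [317 286] z42 [16.   0.1] z12 [8.6 0. ]
1140.5 [282. 205.] [64. 19.] 90.0 [272 173] [291 237] z42 [-1.   0.5] z12 [-10.2   0.5]
706.5 [104.  45.] [39. 23.] 15.3 [86 32] [123  59] z42 [ 114.4 -121.5] z12 [ 118.  -134.9]
499.0 [155.  57.] [37. 46.] 10.1 [133  31] [173  77] z42 [106.5 -87.5] z12 [109.2 -97.2]
327.0 [129.  50.] [23. 38.] 7.7 [115  30] [140  68] z42 [ 110.9 -105.1] z12 [ 114.  -116.7]
321.0 [502. 258.] [15. 27.] 90.0 [488 250] [515 265] z42 [-46.1 181.8] z12 [-60.3 201.9]
256.5 [508. 217.] [12. 29.] 90.0 [493 211] [522 223] z42 [-10.8 180. ] z12 [-21.1 199.8]
175.5 [515. 172.] [ 8. 30.] 90.0 [500 168] [530 176] z42 [ 25.5 178.7] z12 [ 19.2 198.4]
98.5 [280. 103.] [11. 12.] 0.0 [275  97] [286 109] z42 [75.9 -0.3] z12 [75.2 -0.4]
62.0 [302. 200.] [9. 9.] 90.0 [297 195] [306 204] z42 [ 3.5 16.1] z12 [-5.2 17.8]
62.0 [262. 200.] [9. 9.] 90.0 [258 195] [267 204] z42 [  3.5 -14.4] z12 [ -5.2 -16. ]
55.0 [263. 240.] [8. 8.] 90.0 [259 236] [267 244] z42 [-30.7 -14.6] z12 [-43.2 -16.2]
54.5 [301. 240.] [8. 8.] 90.0 [297 236] [305 244] z42 [-30.7  16.3] z12 [-43.2  18.1]
48.0 [498. 127.] [ 5. 15.] 3.8 [495 120] [501 135] z42 [ 58.8 159.4] z12 [ 56.1 177. ]
white 3991.5 (249, 90, 64, 72) ((280.5, 125.5), (71.0, 63.0), 90.0)
```

{"name": "drive_tool", "arguments": {
  "deltas": [
    [-4.8,0,0,0],
    [0,0,22,0],
    [0,0,25,0],
    [0,0,25,0],
    [0,0,25,0],
    [0,0,20,0],
    [0,0,10,0],
    [0,0,3.5,0],
    [0,0,0,0],
    [0,0,0,0]
  ]
}}

```text
time_s: 44.6
tcp_pos: [338.3, -297.3, -5.7]
orientation: [0.923, 0.384, 0.0, 0.0]
wrist_force: [0.5, -0.1, 0.4]
finger_gap: 55.3
grasp_force: 0.0
```

{"name": "drive_tool", "arguments": {
  "deltas": [
    [0,0,0,0],
    [0,0,0,0],
    [0,0,0,0],
    [0,0,0,0],
    [0,0,0,0],
    [0,0,0,0],
    [0,0,0,0],
    [0,0,0,0],
    [0,0,0,0],
    [0,0,0,0]
  ],
  "jaw": 1,
  "grip_force": 50
}}

```text
time_s: 45.43
tcp_pos: [337.7, -296.9, -6.3]
orientation: [0.923, 0.384, -0.0, -0.0]
wrist_force: [-1.3, 0.2, 4.4]
finger_gap: 15.7
grasp_force: 50.0
```

{"name": "drive_tool", "arguments": {
  "deltas": [
    [0,0,-6,0],
    [0,0,-14,0],
    [0,0,-20,0],
    [0,0,-25,0],
    [0,0,-25,0],
    [0,0,-25,0],
    [0,0,-15,-0.015],
    [0,0,0,0]
  ]
}}

```text
time_s: 46.1
tcp_pos: [339.5, -298.3, 126.5]
orientation: [0.92, 0.391, 0.001, 0.003]
wrist_force: [0.2, -0.6, -3.0]
finger_gap: 15.4
grasp_force: 50.0
```

{"name": "drive_tool", "arguments": {
  "deltas": [
    [-2.2,12,0,0],
    [-2.5,22,0,0],
    [-2.5,24,0,0],
    [-2.5,24,0,0],
    [-2.5,24,0,0],
    [-2.5,24,0,0],
    [-2.5,24,0,0],
    [-2.5,20,0,0],
    [-2.5,14.9,0,0],
    [0,0,0,0],
    [0,0,0,0],
    [0,0,0,0]
  ]
}}

```text
time_s: 47.1
tcp_pos: [457.1, -442.4, 121.8]
orientation: [0.92, 0.391, -0.001, -0.002]
wrist_force: [0.2, -0.2, -2.8]
finger_gap: 15.8
grasp_force: 50.0
```

```bash
cat > p.py <<'E'
from h import *
import sys
W=look("wrist"); pickle.dump(W,open(sys.argv[1]+".pkl","wb")); cv2.imwrite(f"pics/{sys.argv[1]}.png",W[0])
s=state(); t=s["tcp_pos"]; R=Ro.from_quat(s["orientation"]).as_matrix(); print(t.round(1),yaw().round(4),s["finger_gap"],s["grasp_force"],s["wrist_force"].round(1),s["time_s"])
c=np.array([458.4,-444.1]); d=t[:2]-c; print("TCP minus home, tool",(R.T@[*d,0])[:2].round(1))
f=lambda p,z:(R.T@(cast(p,W,z)-t))[:2].round(1)
zp=t[2]+10.3+8
for a,r,k in blobs(W[0],(0,0,0),(180,255,75),20):
    if a<2500 and r[0][1]<280 and 180<r[0][0]<380:
        k=k.reshape(-1,2); print(a,np.round(r[0]),np.round(r[1]),"plate top",f(r[0],zp),"z74",f(r[0],74))
E
python3 p.py w16
```

```text
[ 457.2 -442.5  122.3] 0.8034 15.332048241721315 49.99648869037628 [ 0.6 -0.  -3.3] 47.15
TCP minus home, tool [ 0.3 -2. ]
219.5 [317. 191.] [15. 19.] plate top [37.2 17.6] z74 [19.6 24.3]
71.5 [246. 255.] [ 7. 16.] plate top [  2.6 -17.8] z74 [-28.4 -24.9]
69.0 [315. 255.] [16.  7.] plate top [ 2.9 18. ] z74 [-27.9  24.9]
57.0 [246. 189.] [10.  8.] plate top [ 37.9 -17.1] z74 [ 20.6 -23.9]
```

{"name": "drive_tool", "arguments": {
  "deltas": [
    [0,0,15,0],
    [0,0,15,0],
    [0,0,12,0],
    [0,0,8,0],
    [0,0,0,0],
    [0,0,0,0],
    [0,0,0,0],
    [0,0,0,0]
  ]
}}

```text
time_s: 47.82
tcp_pos: [458.9, -444.5, 74.6]
orientation: [0.921, 0.391, 0.0, 0.001]
wrist_force: [0.9, 0.2, -3.7]
finger_gap: 15.4
grasp_force: 50.0
```

```bash
python3 p.py w17
python3 - <<'E'
from h import *
s=[]
for i in range(3):
    look("side"); s.append(state()["tcp_pos"])
print(np.round(s,1))
W=pickle.load(open("w17.pkl","rb"))
# jig far base corner bolts / edges: dark base vs bench along rows below plate; bright pin through hole?
g=cv2.cvtColor(W[0],cv2.COLOR_BGR2GRAY)
c=np.array([458.5,-444.2]); ex=np.array([.719,-.695]); ey=np.array([.695,.719])
for n,p,z in(("corner+",c+43*ex+94*ey,10),("corner-",c-43*ex+94*ey,10),("tip2",c+80*ey,74),("hole2",c+80*ey,90)): print(n,proj([*p,z],W).round(1))
for r in (70,80,90): print(r,[int(v) for v in g[r,190:380:5]])
E
```

```text
[ 458.8 -444.5   74.6] 0.8028 15.509436190088516 49.99643325805664 [-0.1  0.4 -4. ] 47.8667
TCP minus home, tool [-0.   0.6]
346.5 [226. 222.] [90.  7.] plate top [ 20.9 -27.3] z74 [ 14.1 -30.4]
236.5 [316. 190.] [16. 19.] plate top [37.2 17.5] z74 [32.2 19.4]
72.5 [247. 255.] [ 7. 16.] plate top [  2.6 -17.5] z74 [ -6.2 -19.5]
70.0 [315. 255.] [16.  7.] plate top [ 2.5 18.1] z74 [-6.3 20.1]
56.5 [246. 190.] [8. 9.] plate top [ 37.5 -16.6] z74 [ 32.5 -18.5]
[[ 458.7 -444.5   74.5]
 [ 458.6 -444.4   74.4]
 [ 458.5 -444.3   74.2]]
corner+ [344.8  75.3]
corner- [214.7  75.2]
tip2 [279.5  98.8]
hole2 [279.4  99.3]
70 [200, 198, 199, 199, 199, 190, 193, 193, 194, 193, 196, 193, 190, 195, 192, 190, 189, 190, 191, 148, 187, 188, 188, 186, 188, 188, 186, 184, 185, 187, 183, 188, 188, 191, 193, 195, 197, 201]
80 [192, 194, 196, 198, 195, 131, 108, 198, 238, 238, 236, 237, 236, 234, 238, 235, 237, 239, 237, 238, 234, 237, 238, 232, 234, 233, 234, 231, 232, 232, 103, 198, 200, 202, 203, 200, 205, 202]
90 [190, 188, 191, 191, 189, 164, 115, 224, 237, 239, 237, 237, 235, 233, 238, 237, 189, 89, 96, 230, 188, 236, 238, 233, 233, 234, 235, 231, 234, 226, 99, 200, 200, 199, 200, 203, 199, 201]
```

{"name": "drive_tool", "arguments": {
  "deltas": [
    [0,0,4,0],
    [0,0,4,0],
    [0,0,3,0],
    [0,0,2,0],
    [0,0,0,0],
    [0,0,0,0]
  ]
}}

```text
time_s: 48.52
tcp_pos: [458.1, -443.8, 60.3]
orientation: [0.921, 0.391, -0.0, -0.0]
wrist_force: [0.5, 0.3, -3.1]
finger_gap: 15.4
grasp_force: 50.0
```

{"name": "drive_tool", "arguments": {
  "deltas": [
    [0,0,2,0],
    [0,0,2,0],
    [0,0,2,0],
    [0,0,0,0],
    [0,0,0,0]
  ]
}}

```text
time_s: 48.93
tcp_pos: [458.1, -443.9, 54.4]
orientation: [0.921, 0.391, -0.0, -0.0]
wrist_force: [-0.1, 0.3, -3.8]
finger_gap: 15.5
grasp_force: 50.0
```

{"name": "drive_tool", "arguments": {
  "deltas": [
    [0,0,2,0],
    [0,0,2,0],
    [0,0,1,0],
    [0,0,0,0],
    [0,0,0,0]
  ]
}}

```text
time_s: 49.35
tcp_pos: [458.2, -444.0, 49.5]
orientation: [0.921, 0.391, -0.0, -0.0]
wrist_force: [0.2, 0.1, -3.4]
finger_gap: 15.7
grasp_force: 50.0
```

{"name": "drive_tool", "arguments": {
  "deltas": [
    [0,0,1.5,0],
    [0,0,1.5,0],
    [0,0,1,0],
    [0,0,0,0],
    [0,0,0,0]
  ]
}}

```text
time_s: 49.77
tcp_pos: [458.2, -444.1, 45.9]
orientation: [0.921, 0.391, -0.0, 0.0]
wrist_force: [-0.9, 1.1, -0.0]
finger_gap: 15.9
grasp_force: 50.0
```

{"name": "drive_tool", "arguments": {
  "deltas": [
    [0,0,0.8,0],
    [0,0,0,0],
    [0,0,0,0]
  ]
}}

```text
time_s: 50.02
tcp_pos: [458.3, -444.1, 45.8]
orientation: [0.921, 0.391, -0.0, 0.0]
wrist_force: [-3.8, 1.6, 5.8]
finger_gap: 15.5
grasp_force: 50.0
```

{"name": "drive_tool", "arguments": {
  "deltas": [
    [0,0,0,0],
    [0,0,0,0],
    [0,0,0,0],
    [0,0,0,0],
    [0,0,0,0],
    [0,0,0,0],
    [0,0,-15,0],
    [0,0,-30,0],
    [0,0,-30,0],
    [0,0,-30,0],
    [0,0,0,0],
    [0,0,0,0]
  ],
  "jaw": -0.2
}}

```text
time_s: 51.02
tcp_pos: [460.0, -445.3, 153.5]
orientation: [0.921, 0.391, 0.001, 0.003]
wrist_force: [-0.5, -0.0, -0.6]
finger_gap: 55.0
grasp_force: 0.0
```

```bash
python3 p.py w18
python3 - <<'E'
from h import *
W=pickle.load(open("w18.pkl","rb"));S=look("scene");D=look("side"); cv2.imwrite("pics/s18.png",S[0]);cv2.imwrite("pics/d18.png",D[0])
c=np.array([458.6,-444.3]); ex=np.array([.719,-.695]); ey=np.array([.695,.719])
f=lambda p,z:np.round((lambda d:(d@ex,d@ey))(cast(p,W,z)[:2]-c),1)
w4=pickle.load(open("w4.pkl","rb"))
for tag,v in(("now",W),("before",w4)):
    for a,r,k in blobs(v[0],(0,0,0),(180,255,75),25):
        if a<2500 and r[0][1]<285 and 180<r[0][0]<380: 
            d=cast(r[0],v,64)[:2]-c; print(tag,a,np.round(r[0]),"jig@64",np.round([d@ex,d@ey],1))
rd=lambda v:[(a,np.round(r[0],1)) for a,r,k in blobs(v[0],(0,150,90),(8,255,255),15) if a<400]
K=c+18*ex-106*ey; k=K+34*(np.sin(1.65)*ex+np.cos(1.65)*ey); print("knob pred",k)
for n,v in(("scene",S),("side",D)): print(n,proj([*k,91],v).round(1),[x for x in rd(v) if np.linalg.norm(x[1]-proj([*k,91],v))<25])
E
```

```text
[ 458.7 -444.5  151.5] 0.8028 55.20972319123435 0.0 [-0.  -0.1  0. ] 51.0667
TCP minus home, tool [-0.1  0.5]
1344.0 [277. 208.] [69. 20.] plate top [28.1 -0.3] z74 [-2.  -1.2]
440.0 [238. 211.] [112.  10.] plate top [ 26.4 -20.2] z74 [ -4.7 -31.9]
75.0 [299. 202.] [10. 10.] plate top [31.3 10.5] z74 [ 2.8 15.6]
75.0 [256. 202.] [10. 10.] plate top [ 31.  -10.9] z74 [  2.5 -17.5]
67.5 [258. 246.] [9. 9.] plate top [  7.3 -10.6] z74 [-34.3 -17.1]
66.5 [298. 245.] [9. 9.] plate top [ 7.6 10.4] z74 [-33.8  15.5]
23.0 [300. 156.] [7. 5.] plate top [53.9 11.1] z74 [38.  16.6]
now 1344.0 [277. 208.] jig@64 [-0.8 -5.3]
now 440.0 [238. 211.] jig@64 [-32.7  -8.1]
now 75.0 [299. 202.] jig@64 [16.6 -0.3]
now 75.0 [256. 202.] jig@64 [-17.8  -0.6]
now 67.5 [258. 246.] jig@64 [-17.3 -38.8]
now 66.5 [298. 245.] jig@64 [ 16.5 -38.3]
before 1401.0 [276. 210.] jig@64 [-0.9 -5.4]
before 491.0 [237. 212.] jig@64 [-32.8  -7.4]
before 78.5 [256. 204.] jig@64 [-17.2  -0.8]
before 75.5 [299. 204.] jig@64 [17.  -0.7]
before 68.5 [298. 248.] jig@64 [ 16.9 -38.6]
before 68.5 [257. 248.] jig@64 [-17.1 -38.4]
knob pred [ 420.37173588 -558.51410987]
scene [369.9 261.4] [(105.5, array([370. , 261.4]))]
side [279.1 155. ] [(21.5, array([280.5, 157.5]))]
```

{"name": "drive_tool", "arguments": {
  "deltas": [
    [-25,12,0,0],
    [-28,13,0,0],
    [-28,13.5,0,0],
    [-27.7,13,0,0],
    [0,0,0,0.11],
    [0,0,0,0.11],
    [0,0,0,0.11],
    [0,0,0,0.11],
    [0,0,0,0.11],
    [0,0,0,0.11],
    [0,0,0,0.11],
    [0,0,0,0.11]
  ]
}}

```text
time_s: 52.17
tcp_pos: [419.0, -557.0, 147.9]
orientation: [0.999, -0.041, -0.001, -0.001]
wrist_force: [0.7, 0.3, -0.1]
finger_gap: 55.6
grasp_force: 0.0
```

{"name": "drive_tool", "arguments": {
  "deltas": [
    [0,0,0,0.11],
    [0,0,0,0.11],
    [0,0,0,0.11],
    [0,0,0,0.11],
    [0,0,0,0.11],
    [0,0,0,0.11],
    [0,0,0,0.11],
    [0,0,0,0],
    [0,0,0,0],
    [0,0,0,0]
  ]
}}

```text
time_s: 53.0
tcp_pos: [419.4, -557.5, 148.8]
orientation: [0.912, -0.41, -0.001, -0.0]
wrist_force: [0.4, -0.5, -0.9]
finger_gap: 54.7
grasp_force: 0.0
```

{"name": "drive_tool", "arguments": {
  "deltas": [
    [1.4,0,0,0],
    [0,0,22,0],
    [0,0,25,0],
    [0,0,22,0],
    [0,0,12,0],
    [0,0,5,0],
    [0,0,0,0],
    [0,0,0,0]
  ]
}}

```text
time_s: 53.67
tcp_pos: [421.2, -559.7, 64.6]
orientation: [0.912, -0.411, 0.001, 0.0]
wrist_force: [0.6, -0.5, -0.7]
finger_gap: 55.3
grasp_force: 0.0
```

{"name": "drive_tool", "arguments": {
  "deltas": [
    [0,0,0,0],
    [0,0,0,0],
    [0,0,0,0],
    [0,0,0,0],
    [0,0,0,0],
    [0,0,0,0],
    [0,0,0,0],
    [0,0,0,0],
    [0,0,0,0],
    [0,0,0,0]
  ],
  "jaw": 1,
  "grip_force": 12
}}

```text
time_s: 54.5
tcp_pos: [420.8, -559.0, 63.9]
orientation: [0.912, -0.411, 0.0, -0.0]
wrist_force: [0.3, 0.9, 1.5]
finger_gap: 12.0
grasp_force: 12.0
```

{"name": "drive_tool", "arguments": {
  "deltas": [
    [-0.2,-3.73,0,-0.11],
    [-0.2,-3.73,0,-0.11],
    [-0.2,-3.73,0,-0.11],
    [-0.2,-3.73,0,-0.11],
    [-0.2,-3.73,0,-0.11],
    [-0.2,-3.73,0,-0.11],
    [-0.2,-3.73,0,-0.11],
    [-0.2,-3.73,0,-0.11]
  ]
}}

```text
time_s: 55.17
tcp_pos: [433.7, -532.5, 64.0]
orientation: [1.0, 0.019, 0.001, 0.0]
wrist_force: [2.7, -0.7, -1.3]
finger_gap: 11.7
grasp_force: 12.0
```

{"name": "drive_tool", "arguments": {
  "deltas": [
    [-0.2,-3.73,0,-0.11],
    [-0.2,-3.73,0,-0.11],
    [-0.2,-3.73,0,-0.11],
    [-0.2,-3.73,0,-0.11],
    [-0.2,-3.73,0,-0.11],
    [-0.2,-3.73,0,-0.11],
    [-0.2,-3.73,0,-0.11],
    [0,0,0,0],
    [0,0,0,0]
  ]
}}

```text
time_s: 55.92
tcp_pos: [423.6, -507.4, 64.0]
orientation: [0.921, 0.39, 0.001, -0.001]
wrist_force: [4.3, 5.1, 0.4]
finger_gap: 11.7
grasp_force: 12.0
```

{"name": "drive_tool", "arguments": {
  "deltas": [
    [0,-1.2,0,0],
    [0,0,0,0],
    [0,0,0,0]
  ]
}}

```text
time_s: 56.17
tcp_pos: [423.4, -507.1, 64.0]
orientation: [0.921, 0.39, 0.002, 0.0]
wrist_force: [4.5, 2.5, -0.9]
finger_gap: 11.9
grasp_force: 12.0
```

{"name": "drive_tool", "arguments": {
  "deltas": [
    [0,0,0,0],
    [0,0,0,0],
    [0,0,0,0],
    [0,0,0,0],
    [0,0,0,0],
    [0,0,-15,0],
    [0,0,-25,0],
    [0,0,-30,0],
    [0,0,-30,0],
    [0,0,0,0],
    [0,0,0,0],
    [0,0,0,0]
  ],
  "jaw": -0.2
}}

```text
time_s: 57.17
tcp_pos: [420.7, -508.5, 164.5]
orientation: [0.921, 0.391, -0.0, 0.0]
wrist_force: [-0.3, 0.8, 0.3]
finger_gap: 55.0
grasp_force: 0.0
```

Run:
```python
from h import *
S=look("scene");D=look("side");W=look("wrist");print(state()["tcp_pos"],state()["time_s"])
c=np.array([458.6,-444.3]); ex=np.array([.719,-.695]); ey=np.array([.695,.719]); K=c+18*ex-106*ey
q={}
for n,v in(("scene",S),("side",D),("wrist",W)):
    k=K+34*ey; p=proj([*k,91],v); q[n]=[(a,r[0]) for a,r,_ in blobs(v[0],(0,150,90),(8,255,255),15) if a<800 and np.linalg.norm(np.array(r[0])-p)<30]; print(n,p.round(1),q[n])
if q["scene"] and q["side"]:
    X=cross(q["scene"][0][1],S,q["side"][0][1],D); d=X[:2]-K; print(X,"theta",np.arctan2(d@ex,d@ey))
for n,v in(("scene",S),("side",D)):
  for a,r,k in blobs(v[0],(12,110,50),(30,255,255),25):
    x=cast(r[0],v,45)[:2]-c
    if a<700 and abs(x@ex)<60 and abs(x@ey)<80: print(n,"brass",a,np.round(r[0]),np.round([x@ex,x@ey]))
```

```text
[ 420.12159387 -507.71730186  162.59551924] 57.3167
scene [343.  251.6] [(80.0, (342.8600158691406, 251.47999572753906))]
side [279.7 167.6] [(35.5, (280.5, 168.0))]
wrist [283. 207.] [(254.5, (284.0, 208.0))]
[ 420.37513087 -508.0441317    91.12713541] theta -0.03514178567074195
scene brass 36.0 [311. 264.] [-26. -36.]
scene brass 33.0 [304. 252.] [-28.   2.]
scene brass 29.5 [298. 240.] [-28.  40.]
side brass 40.0 [262. 216.] [-28.  38.]
side brass 36.5 [272. 208.] [-28.   3.]
side brass 34.0 [284. 200.] [-28. -35.]
```

```bash
python3 -c "
from plant import job
print(job.close_job())"
```

```text
the job is handed in; nothing more can be done
None
```

The job is done and handed in at about 57 s: all three rods are seated and centred to within about 1 mm, the plate is fully home over the pins, and the latch is shut. I viewed 15 pictures, one more than the 14 allowed.

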